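Zero the meter and hold its probe square on the marked pane

TASK

Turn the knob on the meter until its red needle lies over the green mark, then take the orange probe out of its wooden holder and touch its sprung brass tip to the magenta dot on the sloping leaded glass, with the probe square to the glass (not plumb). Press gently, so that the tip is pushed in about half way, and finish while still holding the probe there. Leave the jar, the spool and the brush where they are.

Things in the scene. Friction and masses are not known exactly. Their poses are not given: they have to be found in the camera images.
- meter: Grey and black desk meter, fixed, 110 x 180 x 50 mm high (x, y, z); origin at the centre of its underside. Knob at (0, -50) mm and white dial (88 mm across, centre at (0, +42) mm) on its flat top.
- knob_grip (a point): Point on the axis of the meter's black knob at the height to grip it, 37 mm above the meter's top. The knob has a disc 44 mm across on a steel base 68 mm across (disc top 14 mm above the meter's top) with an upright bar grip 42 x 14 mm, whose top is 7 mm above this point; this frame's x axis lies along the bar and turns with it, z up. The knob stays where it is left; it turns stiffly with 0.03 N m.
- knob (a joint): Knob angle, rad, 0 to 4.6, growing clockwise seen from above. It drives the needle 0.4 rad clockwise per rad of the knob; the needle lies on the green mark at 3.4.
- needle_tip (a point): Near the tip of the red needle, 34 mm from the dial's centre.
- zero_mark (a point): Middle of the green mark on the dial (6 mm wide), also 34 mm from the dial's centre, on the side of the meter's +x.
- holder: Fixed pale wooden block 80 x 80 x 60 mm high with a plain upright hole 26 mm in diameter right through its middle; origin at the centre of its underside.
- probe_grip (a point): Centre of the probe's orange square grip (24 x 24 mm, 70 mm long). z runs along the probe, away from its tip; x and y are square to the grip's flats. The cordless probe, 160 g, hangs upright in the holder by a steel collar 38 mm across, which rests on the block; this point is 41 mm above the block's top. Grip from 35 mm below to 35 mm above this point; below the collar a steel barrel 22 mm in diameter and 40 mm long, then the brass tip.
- probe_tip (a point): End of the probe's round-nosed brass tip (8 mm in diameter), 95 mm below the grip's centre on the probe's axis when the spring is out; it slides straight into the barrel when pressed.
- plunger (a joint): How far the probe's tip is pushed in, m: 0 out, 0.010 fully in (hard stop). Spring force about 0.9 N at the start of travel plus 0.3 N per mm, so 2.4 N half way.
- probe: The whole probe; origin on its axis at the underside of the collar, 41 mm below the grip's centre, z along the probe away from the tip.
- panel: Leaded coloured glass panel, fixed on a sloping grey light box, 200 x 240 mm; origin on the table under the middle of the glass. The rigid glass slopes 0.26 rad (15 degrees): it rises towards the panel's +x and its middle lies 56 mm above the table. There is a blue dot on another pane: not the one to touch.
- spot (a point): Centre of the round magenta dot with a white rim (16 mm across), on the glass surface of the pale middle pane. z is the outward normal of the glass.
- jar_mid (a point): Bystander: glass jar, 60 mm across, 75 mm high; this point is 20 mm above its underside.
- spool_mid (a point): Bystander: metal spool, 60 mm across, 40 mm high; this point is at mid height.
- brush: Bystander: brush 170 mm long lying on the table; origin under its middle, x along it.
There are look-alikes about, which are no part of the job. What is shaped like the probe but blue or pink is not meant.

How it is judged:
By the outcome, as a careful person would: the job done as asked, in the order asked, and still so for the second after the job is handed in, while the arm keeps its last pose, push and grip.
It also fails if it takes over 72 s, if anything falls off the work surface, if the arm or the gripper's body presses on something with over 40 N, if the wrist force passes 120 N, or if a joint passes its speed limit or range.

ROBOT

A 6-joint arm with a two-finger parallel gripper is mounted at the origin on the work surface. World frame = base frame: x ahead of the robot, y to its left, z up, the work surface at z = 0. Lengths are in m, angles in rad, forces in N, time in s.
With the tool pointing down it reaches from about 0.275 to 0.975 m from the base axis. Payload 8.4 kg.
Tool frame: the origin (TCP) lies midway between the tips of the shut fingers; the grasp point (between the pads) lies 19 mm behind it; x points along the fingers, z is the direction in which the jaws open and shut, and the axes are right-handed (so a half turn about x gives the same grasp; the last joint's range is limited). The gripper opens to 92 mm and grips with 3 to 60 N. Pads are 20 mm wide; open, the fingers measure 128 mm over their backs; the gripper's body (75 mm by 189 mm) begins 69 mm behind the grasp point.
Start: joints at [-1.225, 0.353, 1.633, -0, 1.155, -0.002], TCP at [0.213, -0.588, 0.215] pointing down, gripper open.
Joint ranges: [-2.63, 2.63], [-0.92, 2.1], [0.06, 2.66], [-1.3, 4.44], [0, 2.69], [-3.02, 3.02]. Speed limits (rad/s): [2.22, 2.22, 2.79, 3.14, 3.14, 3.14].

INTERFACE

Orientations are given as a unit quaternion [w, x, y, z].
In Python, from rig import telemetry, imaging, robot gives the robot as it stands.
- The arm moves only by the tool arm_command, never from a script. Its argument "rows" is a list of rows, each an object with "travel": the shift along the world's x, y, z in m, a list of three; "rotation": the turn, a rotation vector about the world's x, y, z in degrees, a list of three; "fingers": the closure, from 0 (fully open) to 1 (shut). In form: [{"travel": [x, y, z], "rotation": [rx, ry, rz], "fingers": fingers}, ...]. A call has 1 to 20 rows; each row is the pose to reach, as a shift and turn from the pose commanded when the call began; what a row does not reach only later rows make up. A row lasts 1/12 s, in which the tool goes at most 41.7 mm and 7.16 degrees, less where a joint would pass 70% of its speed; a pose out of reach is approached as far as the arm can. A call with a gripper value outside its range is refused whole. The fingers move at their own pace and stop on an object; "force" is the grip in N (left out, the last holds). Time passes only in rows, so rows that repeat a pose let the fingers close. It gives the time, the measured TCP pose, the force and the opening at its end, in the units of the state.
- telemetry.sense(): the state, without advancing time (a new reading comes with each control period).
- imaging.get_image(name): name is "scene" or "side" or "wrist"; returns a dict with "image" (480x640x3 uint8, blue, green, red), "range_z" (480x640 float32, m along the optical axis (not along the pixel's ray), 0 where there is no reading), "fx", "fy", "cx", "cy" (pixels), "rvec" (rotation vector, rad) and "tvec" (3), from world to camera coordinates, as OpenCV has them; the wrist camera has in their place "T_tool_cam" (4x4, takes a point from camera to tool coordinates, whose origin is the TCP and whose axes are the tool frame's). Camera axes: x right, y down, z forward; pixel columns grow to the right and rows downward; lengths in m; the calibration is good to about 2 mm. A picture is of the moment at which its call begins: read the wrist's pose just before it.
- robot.finish_job(): hands the job in, once; it reports no verdict.
The state is a dict: "clock": time; "joints": joint angles; "qd": joint speeds; "tau": joint torques, N m; "tool_pos": TCP position; "orientation": TCP orientation; "ft_force": force on the tool from outside, world axes, zero at the start; "torque": the same for the moment, N m; "opening": finger opening in m.
Only numpy, scipy, OpenCV 4.12 (cv2) and the standard library are available. Lean on these libraries where they do the work, as an engineer would, in place of code of your own. Each camera call takes 0.05 s, during which the arm holds its last target.

## Working session

There is one attempt and no reset: what is moved stays moved. The work goes in short steps, Python scripts to look and compute and a tool call to move; the robot and the scene stay as the last step left them, time stands still between calls to the robot, and variables do not carry over. Pictures are saved under pics/ and viewed, and the job is handed in when it is done.

Besides the shell and the picture viewer there is one more tool, called in YAML: its name, and indented under it one key for each argument. arm_command: Moves the arm, as the interface text tells. Its arguments: {"type":"object","properties":{"rows":{"type":"array","items":{"type":"object","properties":{"travel":{"type":"array","items":{"type":"number"}},"rotation":{"type":"array","items":{"type":"number"}},"fingers":{"type":"number"}}}},"force":{"type":"number"}},"required":["rows"]}

```bash
ls; mkdir -p pics; cat > h.py <<'E'
import numpy as np, cv2
from rig import telemetry, imaging, robot
from scipy.spatial.transform import Rotation as R
def grab(n):
    s=telemetry.sense(); d=imaging.get_image(n)
    if n=="wrist":
        q=s["orientation"]; T=np.eye(4); T[:3,:3]=R.from_quat([q[1],q[2],q[3],q[0]]).as_matrix(); T[:3,3]=s["tool_pos"]
        d["Twc"]=T@np.array(d["T_tool_cam"])
    else:
        Rm=cv2.Rodrigues(np.array(d["rvec"],float))[0]; T=np.eye(4); T[:3,:3]=Rm.T; T[:3,3]=-Rm.T@np.array(d["tvec"],float).ravel(); d["Twc"]=T
    return d
def pts(d):
    z=d["range_z"]; v,u=np.mgrid[:480,:640]
    c=np.stack([(u-d["cx"])/d["fx"]*z,(v-d["cy"])/d["fy"]*z,z],-1)
    return c@d["Twc"][:3,:3].T+d["Twc"][:3,3]
def ray(d,u,v,h):
    r=d["Twc"][:3,:3]@np.array([(u-d["cx"])/d["fx"],(v-d["cy"])/d["fy"],1.]); o=d["Twc"][:3,3]
    return o+r*(h-o[2])/r[2]
def proj(d,p):
    c=np.linalg.inv(d["Twc"])@np.append(p,1); return c[0]/c[2]*d["fx"]+d["cx"],c[1]/c[2]*d["fy"]+d["cy"]
E
python3 - <<'E'
from h import *
for n in("scene","side","wrist"):
    d=grab(n); cv2.imwrite(f"pics/{n}0.png",d["image"]); print(n,d["Twc"].round(3).tolist(),d["fx"])
print(telemetry.sense())
E
```

```text
pics
scene [[0.377, 0.775, -0.507, 1.055], [0.926, -0.323, 0.195, -0.196], [-0.013, -0.543, -0.84, 0.911], [0.0, 0.0, 0.0, 1.0]] 478.59823653618537
side [[-0.985, -0.136, 0.102, 0.463], [-0.169, 0.717, -0.676, 0.62], [0.019, -0.684, -0.73, 0.778], [0.0, 0.0, 0.0, 1.0]] 433.29282109434956
wrist [[0.341, -0.906, -0.253, 0.284], [-0.94, -0.329, -0.09, -0.562], [-0.002, 0.268, -0.963, 0.383], [0.0, 0.0, 0.0, 1.0]] 340.49118724003455
{'clock': 0.15, 'joints': array([-1.22538270e+00,  3.53508750e-01,  1.63392128e+00,  8.72787131e-06,
        1.15521435e+00, -2.41958525e-03]), 'qd': array([-1.19128123e-03, -1.31471596e-03, -2.09526101e-03, -9.80020774e-05,
        4.72169464e-04, -4.73253732e-05]), 'tau': array([-1.11567442e-04, -5.94206858e+01, -3.34473073e+01,  6.95711095e-02,
        2.04106502e-02, -9.31134355e-05]), 'tool_pos': array([ 0.21290681, -0.58723266,  0.21404184]), 'orientation': array([ 0.57867477,  0.40615417,  0.57927941, -0.40572116]), 'ft_force': array([-0.0042345 ,  0.14019801,  0.79198784]), 'torque': array([ 0.01167522, -0.06100678,  0.0125531 ]), 'opening': 0.09183150137103577}
```

View pics/scene0.png

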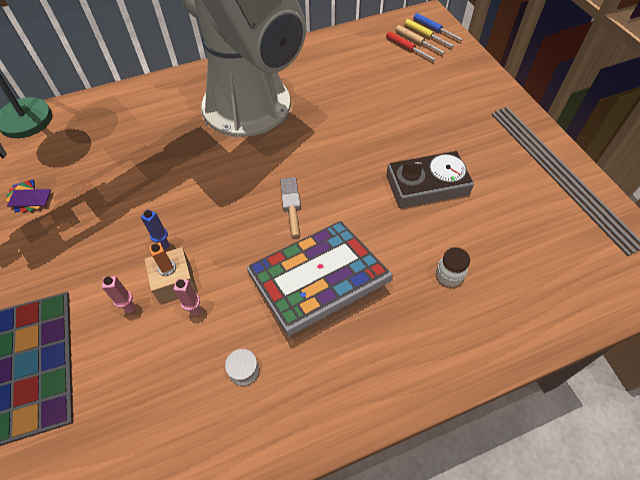

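View pics/side0.png

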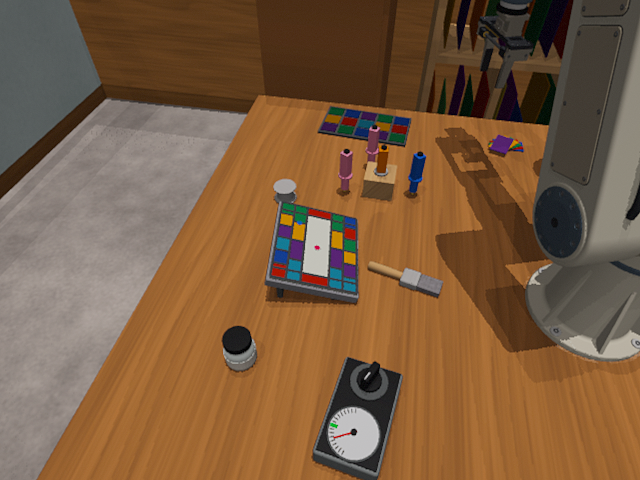

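View pics/wrist0.png

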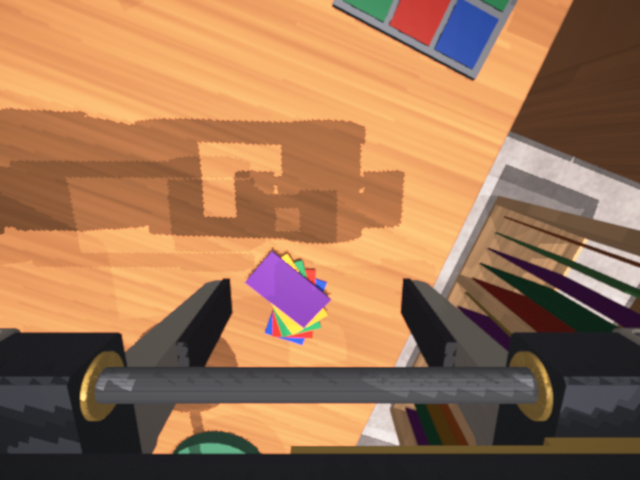

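Scene view: the orange probe sits in the wooden block at (162,258). The pink look-alikes are at (115,290) and (185,293) and the blue one at (152,223), all free-standing, so the one in the block is the one meant. The magenta dot is at (320,266) on the pale pane, with the blue dot at (303,294). The meter's knob is at (412,172) and its dial at (449,167). In the side view the knob is at (370,377) and the dial at (353,433).

```bash
cat > m.py <<'E'
from h import *
import sys
for n in("scene","side"):
    d=grab(n); im=d["image"]; P=pts(d); hsv=cv2.cvtColor(im,cv2.COLOR_BGR2HSV); H,S,V=[hsv[...,i].astype(int) for i in range(3)]
    z=P[...,2]; x=P[...,0]; y=P[...,1]
    def comp(m,lab,mn=8):
        k,l,st,c=cv2.connectedComponentsWithStats(m.astype(np.uint8))
        for i in range(1,k):
            if st[i,4]>=mn: print(n,lab,c[i].round(1),st[i,4],"med xyz",np.median(P[l==i],0).round(4))
    ok=(d["range_z"]>0)
    comp(ok&(H>150)&(H<175)&(S>130)&(V>120)&(z>.03)&(z<.09),"magenta",4)
    comp(ok&(H>5)&(H<15)&(S>190)&(z>.06)&(z<.2)&(y<-.1),"orange",20)
    comp(ok&(V>190)&(S<40)&(z>.03)&(z<.1),"white",60)
    comp(ok&(abs(z-.06)<.006)&(H<25)&(S>50)&(S<190)&(V>120),"wood top",60)
    comp(ok&(H>50)&(H<75)&(S>150)&(z>.04)&(z<.06),"green",4)
    # meter top
    comp(ok&(abs(z-.05)<.007)&(y>.12),"metertop",300)
    comp(ok&(z>.075)&(z<.11)&(y>.08)&(x>.3),"knob",20)
E
python3 m.py
python3 - <<'E'
from h import *
d=grab("scene")["image"]; e=grab("side")["image"]
a=cv2.resize(d[140:220,370:490],(720,480),interpolation=2)
cv2.imwrite("pics/c1.png",a)
cv2.imwrite("pics/c2.png",cv2.resize(e[350:480,300:420],(554,600),interpolation=2))
cv2.imwrite("pics/c3.png",cv2.resize(d[195:325,90:220],(600,600),interpolation=2))
E
```

```text
scene magenta [319.9 265.8] 16 med xyz [ 0.5934 -0.0186  0.0564]
scene white [447.  166.7] 605 med xyz [0.4554 0.3611 0.0524]
scene white [314.9 268.7] 1530 med xyz [ 0.5953 -0.0319  0.0551]
scene white [240.3 363.6] 736 med xyz [ 0.7223 -0.2321  0.0385]
scene wood top [359.8 250.3] 103 med xyz [0.5919 0.0719 0.0582]
scene wood top [167.2 269.7] 952 med xyz [ 0.4869 -0.3107  0.0584]
scene wood top [312.9 285.5] 87 med xyz [ 0.6341 -0.0526  0.0642]
scene wood top [274.8 293.7] 116 med xyz [ 0.6197 -0.126   0.0584]
scene green [453. 178.] 5 med xyz [0.492  0.3569 0.0533]
scene metertop [432.7 173.6] 2182 med xyz [0.4647 0.3276 0.0506]
scene knob [412.5 164.9] 174 med xyz [0.4458 0.2687 0.0904]
scene knob [457.2 263.3] 26 med xyz [0.7052 0.2348 0.0758]
scene knob [383.9 270.9] 70 med xyz [0.6649 0.0892 0.0776]
side magenta [316.8 247.2] 13 med xyz [ 0.5923 -0.0191  0.0559]
side orange [476.2  16.7] 309 med xyz [ 0.1873 -1.3016  0.1177]
side orange [529.2  10.5] 25 med xyz [ 0.0157 -1.2236  0.1914]
side orange [524.5  27.2] 38 med xyz [ 0.0149 -1.2087  0.1329]
side orange [381.7 161.7] 187 med xyz [ 0.4766 -0.2984  0.103 ]
side white [316.6 246.4] 1194 med xyz [ 0.5936 -0.0213  0.055 ]
side white [355.9 434. ] 1625 med xyz [0.4518 0.3658 0.0527]
side wood top [379.8 173.6] 415 med xyz [ 0.479  -0.3     0.0593]
side green [526.6  35.4] 20 med xyz [-0.0408 -1.3529  0.0539]
side green [531.8  52.2] 6 med xyz [-0.043  -1.2084  0.044 ]
side green [336.6 217.9] 24 med xyz [ 0.5665 -0.1322  0.0442]
side green [334.7 225.3] 25 med xyz [ 0.5669 -0.1047  0.0462]
side green [341.  225.6] 5 med xyz [ 0.5512 -0.1096  0.0414]
side green [340.8 229.2] 5 med xyz [ 0.5496 -0.0968  0.0429]
side green [333.1 424.9] 23 med xyz [0.4916 0.3586 0.0529]
side metertop [358.  419.2] 5909 med xyz [0.4537 0.3436 0.0509]
side knob [272.4 274.4] 97 med xyz [0.6644 0.0918 0.0772]
side knob [369.7 373.8] 255 med xyz [0.4432 0.2785 0.0921]
```

View pics/c1.png

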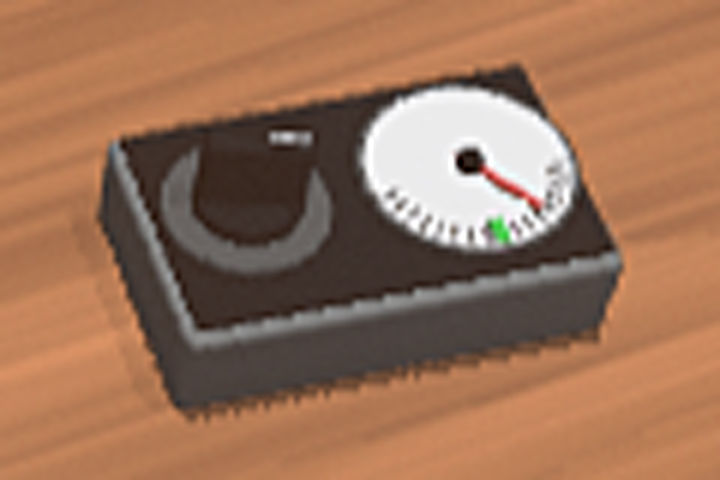

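View pics/c2.png

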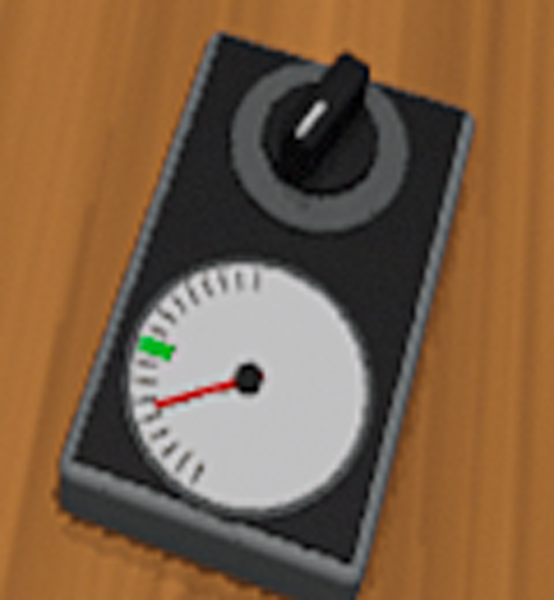

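View pics/c3.png

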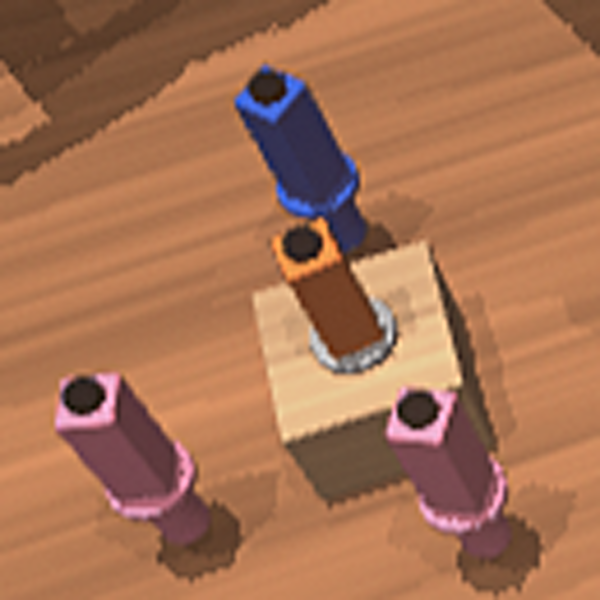

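```bash
cat > m2.py <<'E'
from h import *
def plane(d,px,h): return np.array([ray(d,u,v,h)[:2] for u,v in px])
for n in("side","scene"):
    d=grab(n); im=d["image"]; P=pts(d); hsv=cv2.cvtColor(im,cv2.COLOR_BGR2HSV); H,S,V=[hsv[...,i].astype(int) for i in range(3)]
    z=P[...,2];x=P[...,0];y=P[...,1]
    reg=(y>.2)&(y<.46)&(x>.35)&(x<.56)
    m=reg&(z>.043)&(z<.058)
    vu=np.argwhere(m)[:, ::-1]; q=plane(d,vu,.05)
    r=cv2.minAreaRect((q*1000).astype(np.float32)); print(n,"meter rect mm",r)
    w=(reg&(V>150)&(S<60)&(z>.045)).astype(np.uint8); c=max(cv2.findContours(w,0,1)[0],key=cv2.contourArea)[:,0]
    e=cv2.minEnclosingCircle((plane(d,c,.0525)*1000).astype(np.float32)); print("dial",e)
    red=reg&((H<8)|(H>172))&(S>150)&(V>110)&(z>.045)&(z<.065)
    rp=plane(d,np.argwhere(red)[:,::-1],.054); print("red n",len(rp),"mean",rp.mean(0), "dir", np.degrees(np.arctan2(*(rp.mean(0)-np.array(e[0])/1000)[::-1])))
    print(np.round(rp[:: max(1,len(rp)//8)]*1000,0).tolist())
    g=reg&(H>45)&(H<80)&(S>120); gp=plane(d,np.argwhere(g)[:,::-1],.0525); print("green",gp.mean(0),len(gp),"dir",np.degrees(np.arctan2(*(gp.mean(0)-np.array(e[0])/1000)[::-1])))
    k=reg&(z>.088)&(z<.1); kp=plane(d,np.argwhere(k)[:,::-1],.094); print("knob rect",cv2.minAreaRect((kp*1000).astype(np.float32)))
    # holder
    b=(abs(z-.06)<.006)&(x>.42)&(x<.56)&(y>-.37)&(y<-.24)&(H<30)&(H>8)
    bp=plane(d,np.argwhere(b)[:,::-1],.06); print("holder",cv2.minAreaRect((bp*1000).astype(np.float32)))
    o=(z>.125)&(z<.145)&(x>.42)&(x<.56)&(y>-.37)&(y<-.24)
    op=plane(d,np.argwhere(o)[:,::-1],.136); print("probe top",cv2.minAreaRect((op*1000).astype(np.float32)),len(op), P[o].mean(0))
    mg=(H>150)&(H<175)&(S>100)&(V>120)&(x>.5)&(x<.7)&(abs(y)<.1)&(z>.03)
    print("spot",P[mg].mean(0),plane(d,np.argwhere(mg)[:,::-1],.056).mean(0),mg.sum())
    # glass plane
    G=(abs(x-.593)<.08)&(abs(y+.019)<.09)&(z>.03)
    A=np.c_[P[G][:,:2],np.ones(G.sum())]; s=np.linalg.lstsq(A,P[G][:,2],rcond=None)[0]; nn=np.array([-s[0],-s[1],1]);nn/=np.linalg.norm(nn)
    res=P[G][:,2]-A@s; print("glass n",nn,"tilt",np.degrees(np.arccos(nn[2])),"updir",np.degrees(np.arctan2(s[1],s[0])),"res",res.std())
E
python3 m2.py
```

```text
side meter rect mm ((451.1780090332031, 327.0209655761719), (176.70193481445312, 106.75666809082031), 80.62173461914062)
dial ((457.31805419921875, 363.6180725097656), 41.41048049926758)
red n 23 mean [0.47393086 0.37123018] dir 24.61760412683107
[[463.0, 365.0], [466.0, 367.0], [462.0, 366.0], [472.0, 370.0], [469.0, 369.0], [465.0, 369.0], [476.0, 372.0], [473.0, 372.0], [482.0, 375.0], [479.0, 374.0], [487.0, 377.0], [484.0, 377.0]]
green [0.48744066 0.35544393] 26 dir -15.182311421034893
knob rect ((443.017578125, 276.23114013671875), (42.43232727050781, 14.331990242004395), 62.13309860229492)
holder ((477.8550720214844, -305.0092468261719), (87.76034545898438, 79.75170135498047), 88.6146469116211)
probe top ((514.4043579101562, -295.4119873046875), (98.68882751464844, 42.831424713134766), 11.222684860229492) 93 [ 0.48544966 -0.30255881  0.13427266]
spot [ 0.59205216 -0.01780461  0.05565335] [ 0.59199359 -0.0174972 ] 17
glass n [-0.2547466  -0.0357061   0.96634841] tilt 14.90616502488618 updir 7.978780447502941 res 0.0013721830854047264
scene meter rect mm ((457.20758056640625, 3
[... 283 characters left out ...]
], [476.0, 371.0], [480.0, 372.0], [481.0, 374.0], [484.0, 375.0], [488.0, 375.0]]
green [0.49199697 0.3569774 ] 7 dir -8.155439914743619
knob rect ((446.41473388671875, 269.3730773925781), (40.61604690551758, 17.980838775634766), 61.24955368041992)
holder ((480.4208068847656, -312.3052978515625), (80.13715362548828, 84.02491760253906), 88.44478607177734)
probe top ((516.6255493164062, -306.2702331542969), (99.69246673583984, 23.81782341003418), 8.872415542602539) 174 [ 0.48459884 -0.31098984  0.13439433]
spot [ 0.59347538 -0.01871945  0.05635963] [ 0.59328393 -0.01864316] 17
glass n [-0.25597677 -0.03635987  0.96599889] tilt 14.983817181061736 updir 8.0844182842744 res 0.0013701402566827102
```

Coarse fix: knob axis at about (0.444, 0.2725). The needle points at about 25° and the mark at −9.4°, so the knob needs about 87° clockwise. The bar lies at 62°. I'll go above the knob with the jaws across the bar (152°) and look with the wrist camera.

arm_command:
  rows:
    - {"travel":[0.01,0.04,0.035],"rotation":[0,0,6],"fingers":0}
    - {"travel":[0.02,0.08,0.035],"rotation":[0,0,12],"fingers":0}
    - {"travel":[0.03,0.12,0.035],"rotation":[0,0,18],"fingers":0}
    - {"travel":[0.045,0.16,0.035],"rotation":[0,0,24],"fingers":0}
    - {"travel":[0.06,0.2,0.035],"rotation":[0,0,30],"fingers":0}
    - {"travel":[0.07,0.24,0.035],"rotation":[0,0,36],"fingers":0}
    - {"travel":[0.08,0.28,0.035],"rotation":[0,0,42],"fingers":0}
    - {"travel":[0.09,0.32,0.035],"rotation":[0,0,48],"fingers":0}
    - {"travel":[0.1,0.36,0.035],"rotation":[0,0,54],"fingers":0}
    - {"travel":[0.11,0.4,0.035],"rotation":[0,0,60],"fingers":0}
    - {"travel":[0.12,0.44,0.035],"rotation":[0,0,66],"fingers":0}
    - {"travel":[0.13,0.48,0.035],"rotation":[0,0,72],"fingers":0}
    - {"travel":[0.14,0.52,0.035],"rotation":[0,0,78],"fingers":0}
    - {"travel":[0.15,0.56,0.035],"rotation":[0,0,84],"fingers":0}
    - {"travel":[0.16,0.6,0.035],"rotation":[0,0,90],"fingers":0}
    - {"travel":[0.17,0.64,0.035],"rotation":[0,0,96],"fingers":0}
    - {"travel":[0.18,0.68,0.035],"rotation":[0,0,102],"fingers":0}
    - {"travel":[0.19,0.72,0.035],"rotation":[0,0,108],"fingers":0}
    - {"travel":[0.2,0.76,0.035],"rotation":[0,0,111],"fingers":0}
    - {"travel":[0.2,0.76,0.035],"rotation":[0,0,111],"fingers":0}

```text
clock: 2.12
tool_pos: [0.4144, 0.178, 0.25]
orientation: [0.663, -0.249, 0.661, 0.25]
ft_force: [-0.2, -0.4, 0.3]
opening: 0.0917
```

arm_command:
  rows:
    - {"travel":[0.01,0.03,0],"rotation":[0,0,7],"fingers":0}
    - {"travel":[0.02,0.06,0],"rotation":[0,0,14],"fingers":0}
    - {"travel":[0.03,0.095,0],"rotation":[0,0,21],"fingers":0}
    - {"travel":[0.03,0.095,0],"rotation":[0,0,28],"fingers":0}
    - {"travel":[0.03,0.095,0],"rotation":[0,0,35],"fingers":0}
    - {"travel":[0.03,0.095,0],"rotation":[0,0,42],"fingers":0}
    - {"travel":[0.03,0.095,0],"rotation":[0,0,49],"fingers":0}
    - {"travel":[0.03,0.095,0],"rotation":[0,0,56],"fingers":0}
    - {"travel":[0.03,0.095,0],"rotation":[0,0,63],"fingers":0}
    - {"travel":[0.03,0.095,0],"rotation":[0,0,70],"fingers":0}
    - {"travel":[0.03,0.095,0],"rotation":[0,0,77],"fingers":0}
    - {"travel":[0.03,0.095,0],"rotation":[0,0,84],"fingers":0}
    - {"travel":[0.03,0.095,0],"rotation":[0,0,91],"fingers":0}
    - {"travel":[0.03,0.095,0],"rotation":[0,0,98],"fingers":0}
    - {"travel":[0.03,0.095,0],"rotation":[0,0,105],"fingers":0}
    - {"travel":[0.03,0.095,0],"rotation":[0,0,111],"fingers":0}
    - {"travel":[0.03,0.095,0],"rotation":[0,0,111],"fingers":0}

```text
clock: 3.53
tool_pos: [0.4431, 0.267, 0.2496]
orientation: [-0.17, 0.686, -0.17, -0.686]
ft_force: [-0.9, -0.3, 0.6]
opening: 0.0919
```

```bash
cat > m3.py <<'E'
from h import *
import sys
d=grab("wrist"); cv2.imwrite("pics/"+sys.argv[1],d["image"]); s=telemetry.sense(); im=d["image"]
q=s["orientation"]; M=R.from_quat([q[1],q[2],q[3],q[0]]).as_matrix(); print(s["clock"],s["tool_pos"].round(4),M.round(3).tolist(),s["joints"].round(2),"jaw deg",np.degrees(np.arctan2(M[1,2],M[0,2])))
P=pts(d); hsv=cv2.cvtColor(im,cv2.COLOR_BGR2HSV); H,S,V=[hsv[...,i].astype(int) for i in range(3)]
x,y,z=P[...,0],P[...,1],P[...,2]; reg=(y>.18)&(y<.5)&(x>.33)&(x<.6)
pl=lambda m,h: np.array([ray(d,u,v,h)[:2] for v,u in np.argwhere(m)])*1000
k=reg&(z>.088)&(z<.1); 
if k.sum()>50: print("knob",cv2.minAreaRect(pl(k,.094).astype(np.float32)),P[k].mean(0))
w=(reg&(V>140)&(S<70)&(z>.045)&(z<.06)).astype(np.uint8); c=max(cv2.findContours(w,0,1)[0],key=cv2.contourArea)
mm=np.zeros((480,640),bool); mm[c[:,0,1],c[:,0,0]]=1
e=cv2.minEnclosingCircle(pl(mm,.0525).astype(np.float32)); print("dial",e)
g=reg&(H>45)&(H<80)&(S>120)&(z>.045); G=pl(g,.0525)
r=reg&((H<8)|(H>172))&(S>150)&(V>90)&(z>.045)&(z<.07); Rr=pl(r,.054)
print(len(G),len(Rr)); c0=np.array(e[0]); a=lambda p:np.degrees(np.arctan2(*(p-c0)[::-1]))
print("green",G.mean(0),a(G.mean(0)),np.linalg.norm(G.mean(0)-c0)); 
vx,vy,x0,y0=cv2.fitLine(Rr.astype(np.float32),2,0,.1,.1).ravel(); print("red mean",Rr.mean(0),a(Rr.mean(0)),"line",np.degrees(np.arctan2(vy,vx)))
t=np.linalg.norm(Rr-c0,axis=1); print("needle tip dir",a(Rr[t>28].mean(0)), t.max())
E
python3 m3.py w1.png
```

```text
3.5833 [0.443  0.267  0.2496] [[0.0, -0.473, -0.881], [-0.0, -0.881, 0.473], [-1.0, 0.0, -0.0]] [ 0.54  0.15  1.82 -0.    1.17 -2.11] jaw deg 151.78865712652967
knob ((442.29791259765625, 271.9596862792969), (40.70269775390625, 13.697904586791992), 60.45155715942383) [0.4423573  0.27191823 0.09290423]
dial ((458.3799743652344, 364.243408203125), 43.1204719543457)
24 1
green [491.9905053  358.17832906] -10.22904284106087 34.15337428136966
red mean [487.07616054 377.41851188] 24.660984220868368 line -21.916782
needle tip dir 24.660984220868368 31.57616914579709
```

View pics/w1.png

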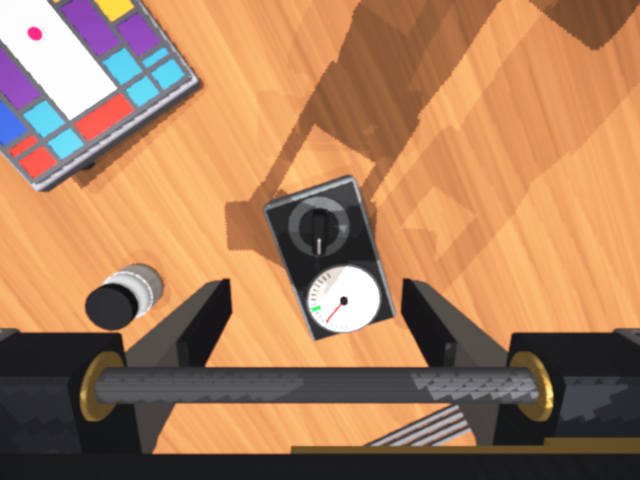

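The wrist view shows the knob bar at (319,228), the dial at (344,300), the green mark at (317,309) and the needle pointing lower left. Jaws are across the bar. I'll lower onto the knob and grip it.

arm_command:
  rows:
    - {"travel":[0,0.0055,-0.03],"rotation":[0,0,-0.5],"fingers":0.2}
    - {"travel":[0,0.0055,-0.06],"rotation":[0,0,-0.5],"fingers":0.4}
    - {"travel":[0,0.0055,-0.09],"rotation":[0,0,-0.5],"fingers":0.4}
    - {"travel":[0,0.0055,-0.12],"rotation":[0,0,-0.5],"fingers":0.4}
    - {"travel":[0,0.0055,-0.14],"rotation":[0,0,-0.5],"fingers":0.4}
    - {"travel":[0,0.0055,-0.16],"rotation":[0,0,-0.5],"fingers":0.4}
    - {"travel":[0,0.0055,-0.17],"rotation":[0,0,-0.5],"fingers":0.4}
    - {"travel":[0,0.0055,-0.176],"rotation":[0,0,-0.5],"fingers":0.4}
    - {"travel":[0,0.0055,-0.18],"rotation":[0,0,-0.5],"fingers":0.4}
    - {"travel":[0,0.0055,-0.18],"rotation":[0,0,-0.5],"fingers":0.4}
  force: 20

```text
clock: 4.42
tool_pos: [0.4432, 0.2729, 0.0696]
orientation: [-0.175, 0.685, -0.175, -0.685]
ft_force: [0.2, -0.1, -0.2]
opening: 0.0551
```

arm_command:
  rows:
    - {"travel":[0,0,0],"rotation":[0,0,0],"fingers":0.7}
    - {"travel":[0,0,0],"rotation":[0,0,0],"fingers":1}
    - {"travel":[0,0,0],"rotation":[0,0,0],"fingers":1}
    - {"travel":[0,0,0],"rotation":[0,0,0],"fingers":1}
    - {"travel":[0,0,0],"rotation":[0,0,0],"fingers":1}
    - {"travel":[0,0,0],"rotation":[0,0,0],"fingers":1}
    - {"travel":[0,0,0],"rotation":[0,0,0],"fingers":1}
    - {"travel":[0,0,0],"rotation":[0,0,0],"fingers":1}

```text
clock: 5.08
tool_pos: [0.4432, 0.2729, 0.0697]
orientation: [-0.174, 0.685, -0.174, -0.685]
ft_force: [-1.0, -1.0, 3.0]
opening: 0.0136
```

```bash
python3 - <<'E'
from h import *
s=telemetry.sense(); print(s)
E
```

```text
{'clock': 5.0833, 'joints': array([ 5.49209167e-01,  3.84348283e-01,  1.97385249e+00, -2.47349619e-04,
        7.83097062e-01, -2.09361502e+00]), 'qd': array([ 8.79756362e-04, -5.87706666e-04, -9.07414168e-04,  1.51761749e-03,
        6.43167837e-04, -5.12478584e-05]), 'tau': array([ 5.07889912e-01, -5.08589387e+01, -2.33350521e+01,  1.88711216e-01,
       -2.71306332e-02, -1.95447123e-03]), 'tool_pos': array([0.4431954 , 0.2729285 , 0.06974906]), 'orientation': array([-0.17449067,  0.68536435, -0.17442743, -0.68513049]), 'ft_force': array([-0.98094935, -1.02516289,  3.04651198]), 'torque': array([-0.10568879, -0.12907402, -0.02088155]), 'opening': 0.013622122254148916}
```

Gripped (13.6 mm across the bar), with small side force. I'll turn 84° clockwise, then look.

arm_command:
  rows:
    - {"travel":[0,0,0],"rotation":[0,0,-3],"fingers":1}
    - {"travel":[0,0,0],"rotation":[0,0,-8],"fingers":1}
    - {"travel":[0,0,0],"rotation":[0,0,-13],"fingers":1}
    - {"travel":[0,0,0],"rotation":[0,0,-18],"fingers":1}
    - {"travel":[0,0,0],"rotation":[0,0,-23],"fingers":1}
    - {"travel":[0,0,0],"rotation":[0,0,-28],"fingers":1}
    - {"travel":[0,0,0],"rotation":[0,0,-33],"fingers":1}
    - {"travel":[0,0,0],"rotation":[0,0,-38],"fingers":1}
    - {"travel":[0,0,0],"rotation":[0,0,-43],"fingers":1}
    - {"travel":[0,0,0],"rotation":[0,0,-48],"fingers":1}
    - {"travel":[0,0,0],"rotation":[0,0,-53],"fingers":1}
    - {"travel":[0,0,0],"rotation":[0,0,-58],"fingers":1}
    - {"travel":[0,0,0],"rotation":[0,0,-63],"fingers":1}
    - {"travel":[0,0,0],"rotation":[0,0,-68],"fingers":1}
    - {"travel":[0,0,0],"rotation":[0,0,-73],"fingers":1}
    - {"travel":[0,0,0],"rotation":[0,0,-78],"fingers":1}
    - {"travel":[0,0,0],"rotation":[0,0,-82],"fingers":1}
    - {"travel":[0,0,0],"rotation":[0,0,-84],"fingers":1}
    - {"travel":[0,0,0],"rotation":[0,0,-84],"fingers":1}
    - {"travel":[0,0,0],"rotation":[0,0,-84],"fingers":1}

```text
clock: 6.75
tool_pos: [0.4433, 0.2725, 0.0697]
orientation: [0.588, -0.393, 0.588, 0.393]
ft_force: [1.8, -5.4, 4.0]
opening: 0.0141
```

```bash
cat > nd.py <<'E'
from h import *
import sys
d=grab("side"); im=d["image"]; e=cv2.resize(im[350:480,300:420],(554,600),interpolation=2); cv2.imwrite("pics/"+sys.argv[1],e)
hsv=cv2.cvtColor(im,cv2.COLOR_BGR2HSV); H,S,V=[hsv[...,i].astype(int) for i in range(3)]
w=np.zeros((480,640),bool); w[390:475,310:400]=1
pl=lambda m,h: np.array([ray(d,u,v,h)[:2] for v,u in np.argwhere(m)])*1000
g=w&(H>45)&(H<80)&(S>120); r=w&((H<8)|(H>172))&(S>130)&(V>80)
c0=np.array([457.3,363.6+0.8]); c0=np.array([457.3,364.0])
a=lambda p:np.degrees(np.arctan2(*(p-c0)[::-1]))
G=pl(g,.0525);Q=pl(r,.054); t=np.linalg.norm(Q-c0,axis=1)
print(len(G),G.mean(0),a(G.mean(0)),np.linalg.norm(G.mean(0)-c0)); print(len(Q),"tip",a(Q[t>18].mean(0)),t.max()); l=cv2.fitLine(Q.astype(np.float32),2,0,.1,.1).ravel(); print("line",np.degrees(np.arctan2(l[1],l[0])))
E
python3 nd.py s2.png; python3 m3.py w2.png
```

```text
26 [466.46118489 339.01236248] -69.86561447053168 26.61408156623299
26 tip -10.146627886894278 33.13670730847434
line -8.781817
6.85 [0.4433 0.2725 0.0697] [[0.0, -0.924, 0.382], [-0.001, 0.382, 0.924], [-1.0, -0.001, -0.0]] [ 0.55  0.38  1.97 -0.    0.78 -0.63] jaw deg 67.53947032304168
knob ((439.6741027832031, 272.27740478515625), (37.870025634765625, 38.86537170410156), 30.403470993041992) [0.44025184 0.27427663 0.09317348]
dial ((458.210693359375, 364.0021057128906), 43.2358512878418)
87 179
green [493.72692292 357.2114885 ] -10.824178169883755 36.15957749346398
red mean [476.9242211  361.13991006] -8.695881958506554 line -8.309383
needle tip dir -8.564043629385772 34.7863329070053
```

View pics/s2.png

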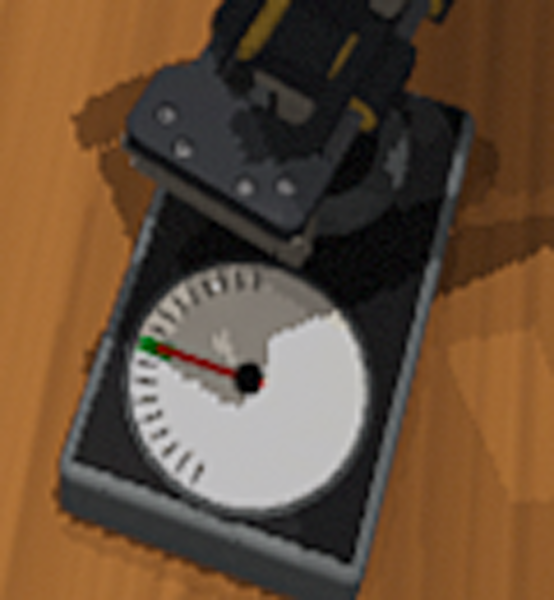

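View pics/w2.png

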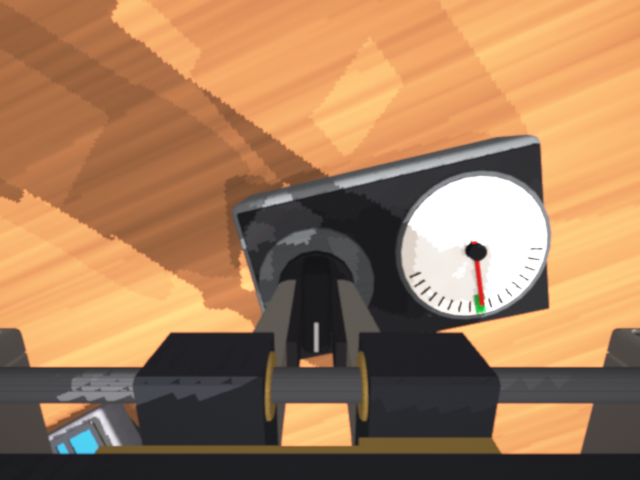

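```bash
python3 - <<'E'
from h import *
im=cv2.imread("pics/w2.png"); cv2.imwrite("pics/w2c.png",cv2.resize(im[230:330,420:540],(720,600),interpolation=0))
d=grab("wrist"); im=d["image"]; hsv=cv2.cvtColor(im,cv2.COLOR_BGR2HSV); H,S,V=[hsv[...,i].astype(int) for i in range(3)]
c0=np.array([458.2,364.0]);
for v in range(292,315):
    row=[(u,H[v,u]) for u in range(465,495) if S[v,u]>110 and 45<H[v,u]<80]
    rr=[u for u in range(465,495) if S[v,u]>110 and (H[v,u]<8 or H[v,u]>172)]
    if row or rr: print(v,"green",[u for u,_ in row],"red",rr)
E
```

```text
292 green [] red [478, 479, 480, 481, 482]
293 green [] red [478, 479, 480, 481, 482]
294 green [] red [479, 480, 481, 482, 483]
295 green [477] red [479, 480, 481, 482, 483]
296 green [475, 476, 477] red [479, 480, 481, 482, 483]
297 green [475, 476, 477] red [479, 480, 481, 482, 483]
298 green [475, 476, 477] red [480, 481, 482, 483]
299 green [475, 476, 477] red [480, 481, 482, 483]
300 green [475, 476, 477, 478] red [480, 481, 482, 483]
301 green [475, 476, 477, 478] red [480, 481, 482, 483]
302 green [475, 476, 477, 478] red [480, 481, 482, 483]
303 green [476, 477, 478] red [480, 481, 482, 483]
304 green [476, 477, 478] red [481, 482]
305 green [476, 477, 478, 479] red []
306 green [476, 477, 478, 479, 480, 481, 482, 483, 484] red []
307 green [476, 477, 478, 479, 480, 481, 482, 483, 484] red []
308 green [476, 477, 478, 479, 480, 481, 482, 483, 484] red []
309 green [476, 477, 478, 479, 480, 481, 482, 483, 484] red []
310 green [476, 477, 478, 479, 480, 481, 482, 483, 484] red []
311 green [477, 478, 479, 480, 481, 482, 483, 484] red []
312 green [477, 478] red []
```

View pics/w2c.png

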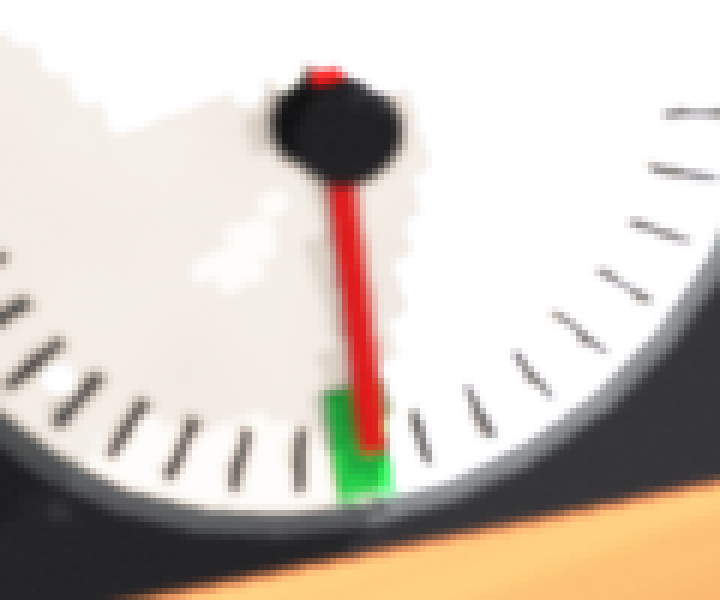

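The needle tip (481.6,302) sits a hair right of the mark's centre (about 479.5), after about 1 to 1.5 px of parallax. A further 3° of knob should centre it.

arm_command:
  rows:
    - {"travel":[0,0,0],"rotation":[0,0,-1.5],"fingers":1}
    - {"travel":[0,0,0],"rotation":[0,0,-3],"fingers":1}
    - {"travel":[0,0,0],"rotation":[0,0,-3],"fingers":1}
    - {"travel":[0,0,0],"rotation":[0,0,-3],"fingers":1}
    - {"travel":[0,0,0],"rotation":[0,0,-3],"fingers":1}

```text
clock: 7.32
tool_pos: [0.4433, 0.2725, 0.0698]
orientation: [0.598, -0.378, 0.598, 0.377]
ft_force: [2.8, -5.4, 4.0]
opening: 0.0136
```

arm_command:
  rows:
    - {"travel":[0,0,0],"rotation":[0,0,0],"fingers":0.8}
    - {"travel":[0,0,0],"rotation":[0,0,0],"fingers":0.5}
    - {"travel":[0,0,0],"rotation":[0,0,0],"fingers":0.5}
    - {"travel":[0,0,0],"rotation":[0,0,0],"fingers":0.5}
    - {"travel":[0,0,0],"rotation":[0,0,0],"fingers":0.5}
    - {"travel":[0,0,0.02],"rotation":[0,0,0],"fingers":0.5}
    - {"travel":[0,0,0.05],"rotation":[0,0,0],"fingers":0.5}
    - {"travel":[0,0,0.08],"rotation":[0,0,0],"fingers":0.5}
    - {"travel":[0,0,0.11],"rotation":[0,0,0],"fingers":0.5}
    - {"travel":[0,0,0.13],"rotation":[0,0,0],"fingers":0.5}
    - {"travel":[0,0.06,0.13],"rotation":[0,0,0],"fingers":0.5}
    - {"travel":[0.02,0.09,0.13],"rotation":[0,0,0],"fingers":0.5}
    - {"travel":[0.02,0.09,0.13],"rotation":[0,0,0],"fingers":0.5}
    - {"travel":[0.02,0.09,0.13],"rotation":[0,0,0],"fingers":0.5}

```text
clock: 8.48
tool_pos: [0.4637, 0.3654, 0.1995]
orientation: [0.598, -0.377, 0.597, 0.378]
ft_force: [-1.1, -0.7, 0.1]
opening: 0.046
```

```bash
python3 m3.py w3.png; python3 - <<'E'
from h import *
im=cv2.imread("pics/w3.png"); b=cv2.cvtColor(im,cv2.COLOR_BGR2HSV)
g=np.argwhere((b[...,0]>45)&(b[...,0]<80)&(b[...,1]>120)); g=g[(g[:,0]>120)&(abs(g[:,1]-320)<120)]; c=np.median(g,0).astype(int); print(c)
v,u=c; v=min(max(v,60),420);cv2.imwrite("pics/w3c.png",cv2.resize(im[v-60:v+60,u-70:u+70],(700,600),interpolation=0))
E
```

```text
8.5333 [0.4628 0.3634 0.199 ] [[-0.001, -0.903, 0.43], [-0.001, 0.43, 0.903], [-1.0, 0.0, -0.001]] [ 0.66  0.31  1.73 -0.    1.1  -0.46] jaw deg 64.52516141679276
knob ((442.95611572265625, 275.14617919921875), (14.75041389465332, 41.38664627075195), 64.52787017822266) [0.44279488 0.27459063 0.09265408]
dial ((458.2247619628906, 362.9429016113281), 42.44636154174805)
18 16
green [494.88484221 357.54496928] -8.376202967254994 37.05535261511706
red mean [478.22048508 359.7954532 ] -8.945307655451797 line -10.216165
needle tip dir -9.49081098081094 32.443391059730025
[264 322]
```

View pics/w3.png

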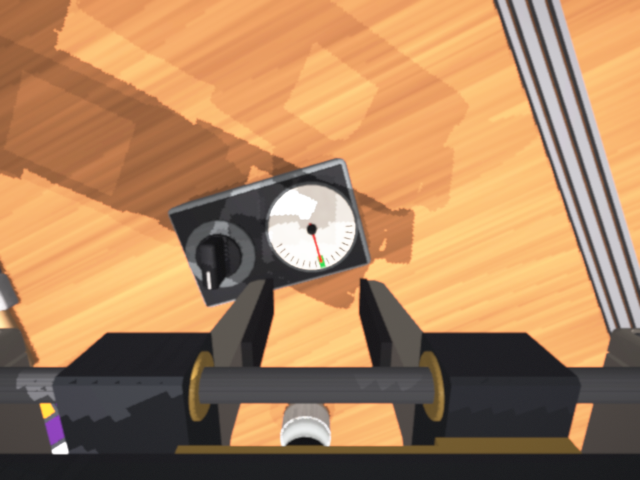

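View pics/w3c.png

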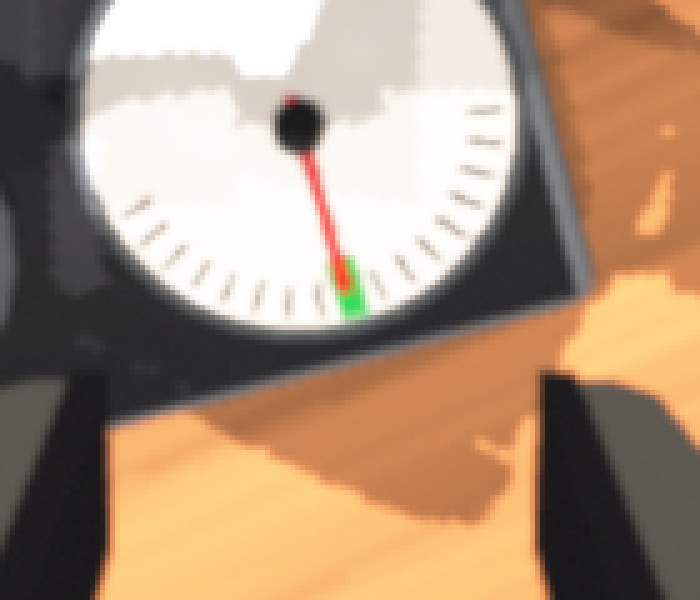

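The needle lies centrally on the green mark: tip at about (320,262), −9.5° against −9.4°. Next the look-alike positions, so I can choose the grasp side.

```bash
python3 - <<'E'
from h import *
for n in("scene","side"):
    d=grab(n);P=pts(d);b=cv2.cvtColor(d["image"],cv2.COLOR_BGR2HSV);H,S,V=[b[...,i].astype(int) for i in range(3)]
    z=P[...,2];w=(z>.02)&(z<.2)&(P[...,1]<-.15)&(P[...,1]>-.5)&(P[...,0]>.3)&(P[...,0]<.65)
    for nm,m in(("blue",(H>105)&(H<125)&(S>140)),("pink",((H>150)|(H<6))&(S>60)),("orange",(H>5)&(H<16)&(S>200))):
        k,l,st,c=cv2.connectedComponentsWithStats((m&w).astype(np.uint8))
        for i in range(1,k):
            if st[i,4]>40: p=P[l==i]; print(n,nm,c[i].round(),"med",np.median(p,0).round(3),"zmax",np.percentile(p[:,2],97).round(3))
E
```

```text
scene blue [148. 217.] med [ 0.392 -0.313  0.127] zmax 0.13
scene pink [119. 294.] med [ 0.521 -0.406  0.087] zmax 0.129
scene pink [187. 297.] med [ 0.578 -0.285  0.089] zmax 0.13
```

arm_command:
  rows:
    - {"travel":[0,-0.02,0.04],"rotation":[0,0,-4],"fingers":0.5}
    - {"travel":[0,-0.05,0.07],"rotation":[0,0,-8],"fingers":0.4}
    - {"travel":[0,-0.09,0.09],"rotation":[0,0,-12],"fingers":0.4}
    - {"travel":[0,-0.13,0.09],"rotation":[0,0,-16],"fingers":0.4}
    - {"travel":[0,-0.17,0.09],"rotation":[0,0,-20],"fingers":0.4}
    - {"travel":[0,-0.21,0.09],"rotation":[0,0,-24],"fingers":0.4}
    - {"travel":[0,-0.25,0.09],"rotation":[0,0,-28],"fingers":0.4}
    - {"travel":[0,-0.29,0.09],"rotation":[0,0,-32],"fingers":0.4}
    - {"travel":[0,-0.33,0.09],"rotation":[0,0,-36],"fingers":0.4}
    - {"travel":[0,-0.37,0.09],"rotation":[0,0,-40],"fingers":0.4}
    - {"travel":[0,-0.41,0.09],"rotation":[0,0,-44],"fingers":0.4}
    - {"travel":[0,-0.45,0.09],"rotation":[0,0,-48],"fingers":0.4}
    - {"travel":[0,-0.49,0.09],"rotation":[0,0,-52],"fingers":0.4}
    - {"travel":[0.01,-0.53,0.09],"rotation":[0,0,-56],"fingers":0.4}
    - {"travel":[0.01,-0.57,0.09],"rotation":[0,0,-60],"fingers":0.4}
    - {"travel":[0.01,-0.61,0.09],"rotation":[0,0,-64],"fingers":0.4}
    - {"travel":[0.01,-0.64,0.09],"rotation":[0,0,-64.5],"fingers":0.4}
    - {"travel":[0.01,-0.67,0.09],"rotation":[0,0,-64.5],"fingers":0.4}
    - {"travel":[0.01,-0.67,0.09],"rotation":[0,0,-64.5],"fingers":0.4}
    - {"travel":[0.01,-0.67,0.09],"rotation":[0,0,-64.5],"fingers":0.4}

```text
clock: 10.3
tool_pos: [0.4712, -0.3082, 0.289]
orientation: [0.707, 0.002, 0.708, -0.001]
ft_force: [0.4, 0.2, 0.5]
opening: 0.055
```

```bash
python3 - <<'E'
from h import *
d=grab("wrist"); cv2.imwrite("pics/w4.png",d["image"]); s=telemetry.sense(); print(s["tool_pos"],s["joints"].round(2))
E
```

```text
[ 0.47153889 -0.30704089  0.28913753] [-0.58  0.19  1.68  0.    1.27 -0.58]
```

View pics/w4.png

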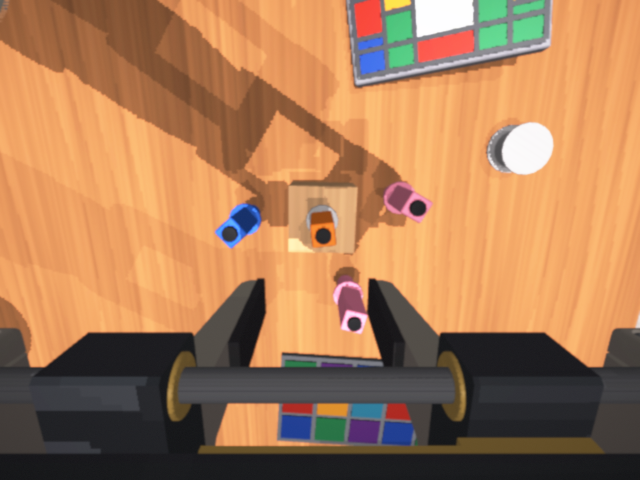

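Wrist view: the orange probe top is at (322,236), in the block. Blue is at (230,232), pinks at (417,207) and (352,322). The orange one fits.

```bash
cat > m4.py <<'E'
from h import *
d=grab("wrist");im=d["image"];P=pts(d);b=cv2.cvtColor(im,cv2.COLOR_BGR2HSV);H,S,V=[b[...,i].astype(int) for i in range(3)]
cv2.imwrite("pics/w4c.png",cv2.resize(im[170:270,270:390],(720,600),interpolation=0))
z=P[...,2];pl=lambda m,h: (np.array([ray(d,u,v,h)[:2] for v,u in np.argwhere(m)])*1000).astype(np.float32)
w=(abs(P[...,0]-.48)<.06)&(abs(P[...,1]+.305)<.06)
m=w&(z>.127)&(z<.145); print("top",m.sum(),cv2.minAreaRect(pl(m,.136)),P[m].mean(0))
m=w&(z>.052)&(z<.066);print("block",m.sum(),cv2.minAreaRect(pl(m,.06)),np.median(z[m]))
# black dot at the top
m=w&(z>.125)&(V<70);print("dot",m.sum(),pl(m,.136).mean(0), np.argwhere(m).mean(0))
E
python3 m4.py
```

```text
top 604 ((478.26580810546875, -310.87921142578125), (23.73248291015625, 25.16814613342285), 6.426514148712158) [ 0.47820102 -0.31055849  0.13695174]
block 3541 ((478.8728942871094, -311.84027099609375), (80.60353088378906, 79.03119659423828), 88.55746459960938) 0.05947149470362639
dot 50644 [ 489.863   -518.76294] [410.37297607 333.27152279]
```

View pics/w4c.png

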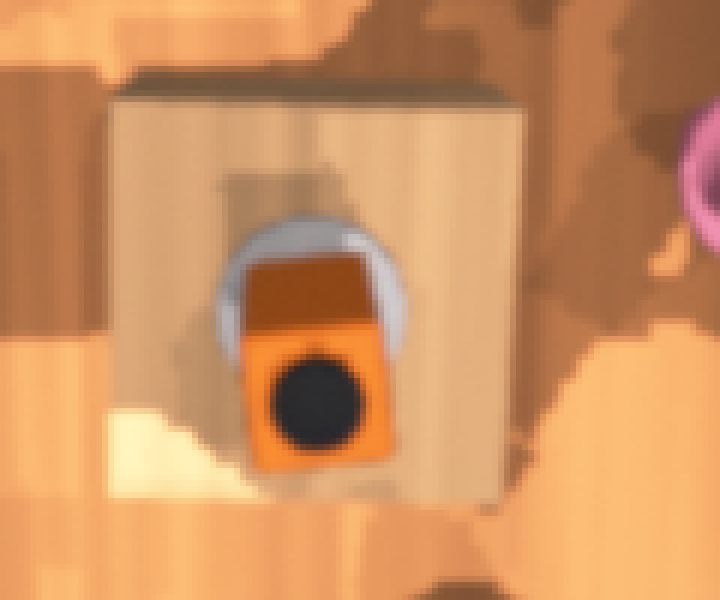

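arm_command:
  rows:
    - {"travel":[0.007,-0.004,-0.03],"rotation":[0,0,6],"fingers":0.4}
    - {"travel":[0.007,-0.004,-0.06],"rotation":[0,0,6],"fingers":0.4}
    - {"travel":[0.007,-0.004,-0.08],"rotation":[0,0,6],"fingers":0.4}
    - {"travel":[0.007,-0.004,-0.11],"rotation":[0,0,6],"fingers":0.4}
    - {"travel":[0.007,-0.004,-0.14],"rotation":[0,0,6],"fingers":0.4}
    - {"travel":[0.007,-0.004,-0.17],"rotation":[0,0,6],"fingers":0.4}
    - {"travel":[0.007,-0.004,-0.19],"rotation":[0,0,6],"fingers":0.4}
    - {"travel":[0.007,-0.004,-0.203],"rotation":[0,0,6],"fingers":0.4}
    - {"travel":[0.007,-0.004,-0.207],"rotation":[0,0,6],"fingers":0.4}
    - {"travel":[0.007,-0.004,-0.207],"rotation":[0,0,6],"fingers":0.4}
    - {"travel":[0.007,-0.004,-0.207],"rotation":[0,0,6],"fingers":0.6}
    - {"travel":[0.007,-0.004,-0.207],"rotation":[0,0,6],"fingers":0.7}
    - {"travel":[0.007,-0.004,-0.207],"rotation":[0,0,6],"fingers":1}
    - {"travel":[0.007,-0.004,-0.207],"rotation":[0,0,6],"fingers":1}
    - {"travel":[0.007,-0.004,-0.207],"rotation":[0,0,6],"fingers":1}
    - {"travel":[0.007,-0.004,-0.207],"rotation":[0,0,6],"fingers":1}
    - {"travel":[0.007,-0.004,-0.207],"rotation":[0,0,6],"fingers":1}
    - {"travel":[0.007,-0.004,-0.207],"rotation":[0,0,6],"fingers":1}
  force: 30

```text
clock: 11.9
tool_pos: [0.4797, -0.3113, 0.0832]
orientation: [0.706, -0.037, 0.706, 0.036]
ft_force: [-3.6, 0.8, 7.2]
opening: 0.024
```

```bash
python3 - <<'E'
from h import *
s=telemetry.sense(); print(s["clock"],s["tool_pos"],s["ft_force"],s["torque"],s["opening"],s["orientation"])
for n in("side","wrist"):
    d=grab(n)["image"]; cv2.imwrite(f"pics/{n}5.png",d if n=="wrist" else cv2.resize(d[80:230,300:500],(800,600)))
E
```

```text
11.9 [ 0.47971507 -0.31127911  0.08320971] [-3.58551984  0.78815661  7.16612529] [-6.65858100e-02  6.33263170e-01  2.13187512e-04] 0.023980416719504422 [ 0.70603512 -0.03660235  0.70628925  0.03647148]
```

View pics/side5.png

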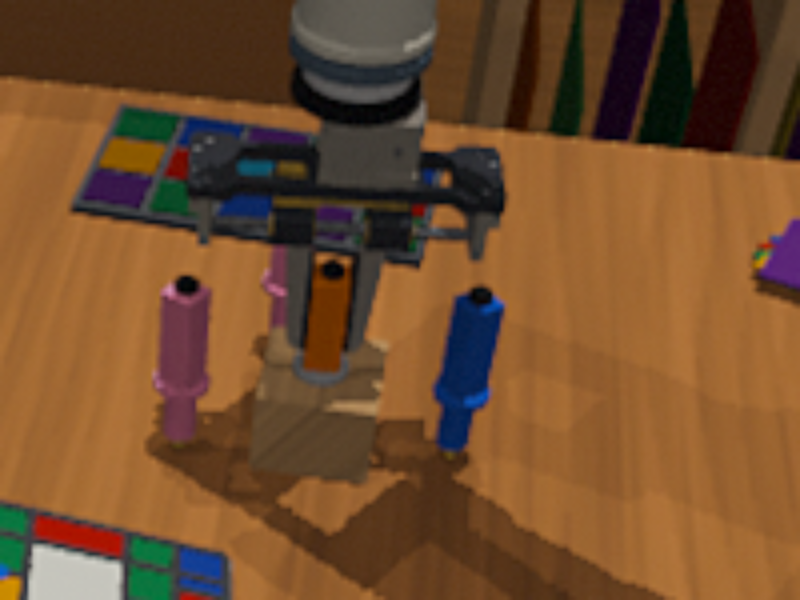

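View pics/wrist5.png

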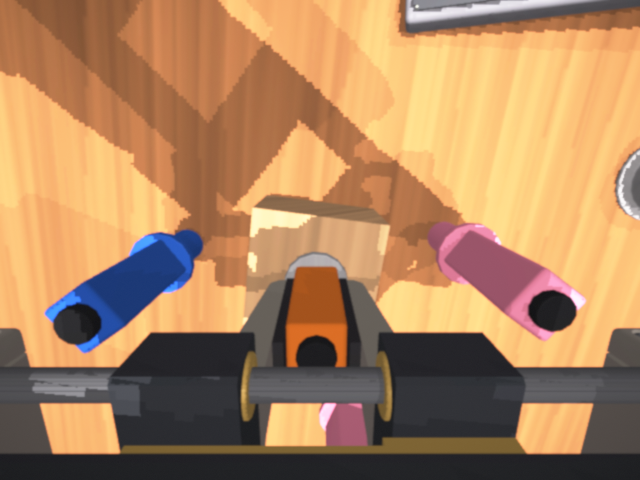

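Gripped squarely at 24.0 mm. I'll lift it clear and travel toward the panel at height.

arm_command:
  rows:
    - {"travel":[0,0,0.01],"rotation":[0,0,0],"fingers":1}
    - {"travel":[0,0,0.025],"rotation":[0,0,0],"fingers":1}
    - {"travel":[0,0,0.045],"rotation":[0,0,0],"fingers":1}
    - {"travel":[0,0,0.07],"rotation":[0,0,0],"fingers":1}
    - {"travel":[0,0,0.1],"rotation":[0,0,0],"fingers":1}
    - {"travel":[0,0,0.13],"rotation":[0,0,0],"fingers":1}
    - {"travel":[0,0,0.16],"rotation":[0,0,0],"fingers":1}
    - {"travel":[0.005,0.02,0.16],"rotation":[0,0,0],"fingers":1}
    - {"travel":[0.01,0.05,0.16],"rotation":[0,0,0],"fingers":1}
    - {"travel":[0.02,0.08,0.16],"rotation":[0,0,0],"fingers":1}
    - {"travel":[0.03,0.11,0.16],"rotation":[0.2,-2,0],"fingers":1}
    - {"travel":[0.04,0.14,0.16],"rotation":[0.6,-4,0],"fingers":1}
    - {"travel":[0.05,0.17,0.16],"rotation":[0.9,-6,0],"fingers":1}
    - {"travel":[0.06,0.2,0.16],"rotation":[1.2,-8,0],"fingers":1}
    - {"travel":[0.07,0.23,0.16],"rotation":[1.4,-10,0],"fingers":1}
    - {"travel":[0.08,0.26,0.15],"rotation":[1.7,-12,0],"fingers":1}
    - {"travel":[0.085,0.28,0.14],"rotation":[2,-14,0],"fingers":1}
    - {"travel":[0.088,0.289,0.13],"rotation":[2.1,-14.75,0],"fingers":1}
    - {"travel":[0.088,0.289,0.12],"rotation":[2.1,-14.75,0],"fingers":1}
    - {"travel":[0.088,0.289,0.12],"rotation":[2.1,-14.75,0],"fingers":1}

```text
clock: 13.67
tool_pos: [0.5665, -0.0217, 0.2008]
orientation: [0.79, -0.028, 0.61, 0.045]
ft_force: [-1.4, -0.3, -2.7]
opening: 0.0236
```

```bash
cat > st.py <<'E'
from h import *
import sys
s=telemetry.sense(); q=s["orientation"]; M=R.from_quat([q[1],q[2],q[3],q[0]]).as_matrix()
print(s["clock"],s["tool_pos"].round(4),"approach",M[:,0].round(4),"f",s["ft_force"].round(2),"along",(s["ft_force"]@-M[:,0]).round(2),s["torque"].round(3),"op",s["opening"])
for n in("scene","side","wrist"):
    d=grab(n);im=d["image"]; cv2.imwrite(f"pics/{n}{sys.argv[1]}.png",im)
    if n!="wrist":
        u,v=[int(a) for a in proj(d,s["tool_pos"]+M[:,0]*.077)]; print(n,"pred tip px",u,v)
        cv2.imwrite(f"pics/{n}{sys.argv[1]}c.png",cv2.resize(im[max(v-60,0):v+40,u-60:u+60],(720,600),interpolation=2))
E
python3 st.py 6
```

```text
13.6667 [ 0.5665 -0.0217  0.2008] approach [ 0.2511  0.0366 -0.9673] f [-1.38 -0.34 -2.71] along -2.26 [-0.082  0.128  0.013] op 0.0236055933961077
scene pred tip px 318 244
side pred tip px 319 225
```

View pics/wrist6.png

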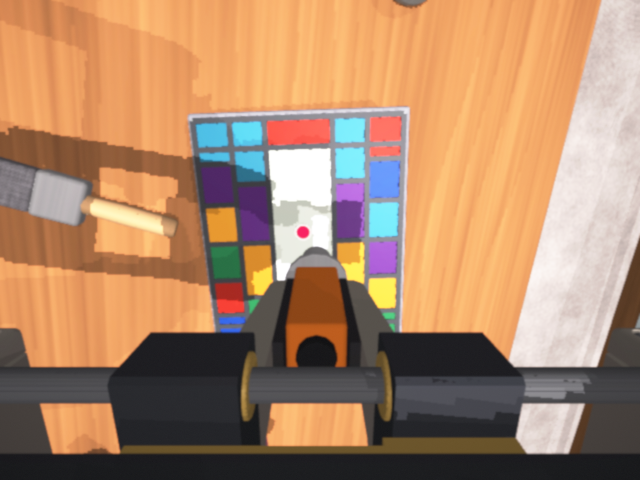

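View pics/side6c.png

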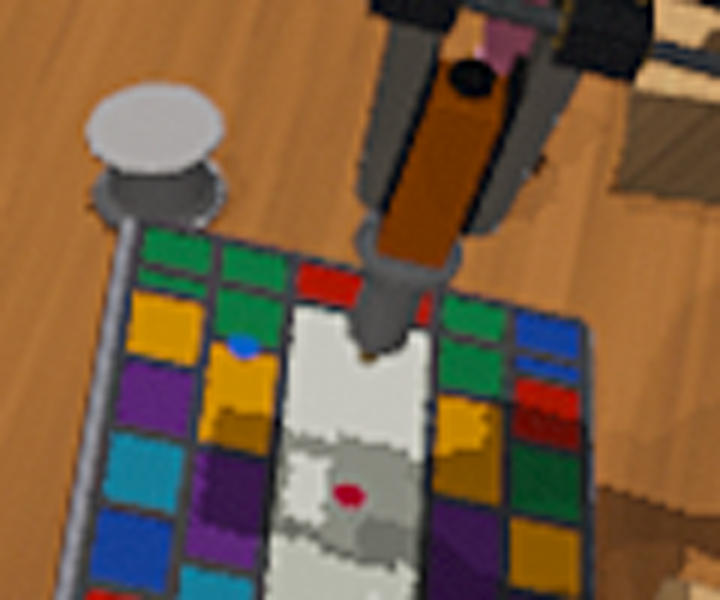

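View pics/scene6c.png

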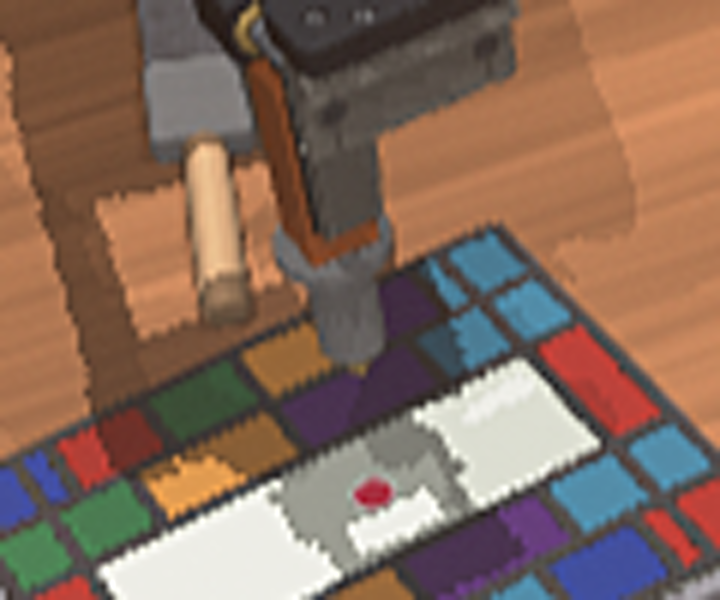

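Side view: tip at about (320.5,224.5), magenta dot at about (317,247); the blue dot at (299,222) is left alone. Scene view: tip at about (318,246), dot at about (320,266). Now the spot and glass normal, measured from all the views.

```bash
cat > sp.py <<'E'
from h import *
s=telemetry.sense(); q=s["orientation"]; M=R.from_quat([q[1],q[2],q[3],q[0]]).as_matrix(); ap=M[:,0]
rays=[]
for n in("scene","side","wrist"):
    d=grab(n);im=d["image"];P=pts(d);b=cv2.cvtColor(im,cv2.COLOR_BGR2HSV);H,S,V=[b[...,i].astype(int) for i in range(3)]
    m=(H>150)&(H<178)&(S>140)&(V>90)&(np.linalg.norm(P[...,:2]-[.593,-.018],axis=-1)<.02)
    vu=np.argwhere(m).mean(0); o=d["Twc"][:3,3]; r=d["Twc"][:3,:3]@np.array([(vu[1]-d["cx"])/d["fx"],(vu[0]-d["cy"])/d["fy"],1]); r/=np.linalg.norm(r); rays.append((o,r))
    print(n,m.sum(),vu[::-1].round(1),"depth",P[m].mean(0).round(4),"plane.056",ray(d,vu[1],vu[0],.056).round(4))
    # glass: saturated + white away from the tool
    w=(P[...,2]>.02)&(P[...,2]<.1)&(np.abs(P[...,0]-.6)<.12)&(np.abs(P[...,1]+.02)<.13)&(np.linalg.norm(P[...,:2]-s["tool_pos"][:2]-ap[:2]*.08,axis=-1)>.03)
    Q=P[w]; 
    for _ in range(4):
        A=np.c_[Q[:,:2],np.ones(len(Q))]; c=np.linalg.lstsq(A,Q[:,2],rcond=None)[0]; e=Q[:,2]-A@c; Q=Q[abs(e)<max(.002,2*e.std()*.7)]
    nn=np.array([-c[0],-c[1],1]);nn/=np.linalg.norm(nn); print("  glass n",nn.round(4),"tilt",np.degrees(np.arccos(nn[2])).round(2),"up",np.degrees(np.arctan2(c[1],c[0])).round(2),len(Q),"z at spot",(c@[.593,-.018,1]).round(4))
for idx in ([0,1],[0,1,2]):
    A=sum(np.eye(3)-np.outer(r,r) for _,r in [rays[i] for i in idx]); bb=sum((np.eye(3)-np.outer(r,r))@o for o,r in [rays[i] for i in idx]); print("tri",np.linalg.solve(A,bb).round(4))
print("tool",s["tool_pos"].round(4),"ap",ap.round(4))
# panel edge yaw, wrist image
m=np.zeros((480,640),np.uint8)
E
python3 sp.py
```

```text
scene 16 [319.7 265.8] depth [ 0.5934 -0.0194  0.0562] plane.056 [ 0.5933 -0.0193  0.056 ]
  glass n [-0.2538 -0.0363  0.9666] tilt 14.86 up 8.13 5831 z at spot 0.0552
side 14 [316.9 247.1] depth [ 0.5923 -0.0188  0.0557] plane.056 [ 0.5922 -0.0185  0.056 ]
  glass n [-0.2553 -0.034   0.9663] tilt 14.93 up 7.57 4930 z at spot 0.0556
wrist 102 [301.4 231.1] depth [ 0.593  -0.0179  0.0563] plane.056 [ 0.5931 -0.0179  0.056 ]
  glass n [-0.2544 -0.0346  0.9665] tilt 14.88 up 7.75 32341 z at spot 0.0557
tri [ 0.5926 -0.0192  0.055 ]
tri [ 0.5928 -0.0187  0.0553]
tool [ 0.5683 -0.0229  0.2031] ap [ 0.2546  0.0358 -0.9664]
```

Views agree to about 1 mm: spot at (0.593, −0.0185, 0.056). The tool axis (0.2546, 0.0358, −0.9664) matches the glass normal. Moving to about 15 mm off the glass.

arm_command:
  rows:
    - {"travel":[0.001,0.001,-0.015],"rotation":[0,0,0],"fingers":1}
    - {"travel":[0.001,0.001,-0.03],"rotation":[0,0,0],"fingers":1}
    - {"travel":[0.001,0.001,-0.045],"rotation":[0,0,0],"fingers":1}
    - {"travel":[0.001,0.001,-0.054],"rotation":[0,0,0],"fingers":1}
    - {"travel":[0.001,0.001,-0.058],"rotation":[0,0,0],"fingers":1}
    - {"travel":[0.001,0.001,-0.058],"rotation":[0,0,0],"fingers":1}
    - {"travel":[0.001,0.001,-0.058],"rotation":[0,0,0],"fingers":1}
    - {"travel":[0.001,0.001,-0.058],"rotation":[0,0,0],"fingers":1}

```text
clock: 14.63
tool_pos: [0.5697, -0.0212, 0.1455]
orientation: [0.792, -0.028, 0.608, 0.044]
ft_force: [0.6, 0.1, -2.2]
opening: 0.0238
```

```bash
sed -i 's/v-60,0):v+40,u-60:u+60/v-30,0):v+20,u-30:u+30/' st.py; python3 st.py 7
```

```text
14.6333 [ 0.5697 -0.0212  0.1455] approach [ 0.2559  0.0361 -0.966 ] f [ 0.56  0.05 -2.25] along -2.32 [-0.029  0.144 -0.048] op 0.023798936946950934
scene pred tip px 319 260
side pred tip px 318 242
```

View pics/side7c.png

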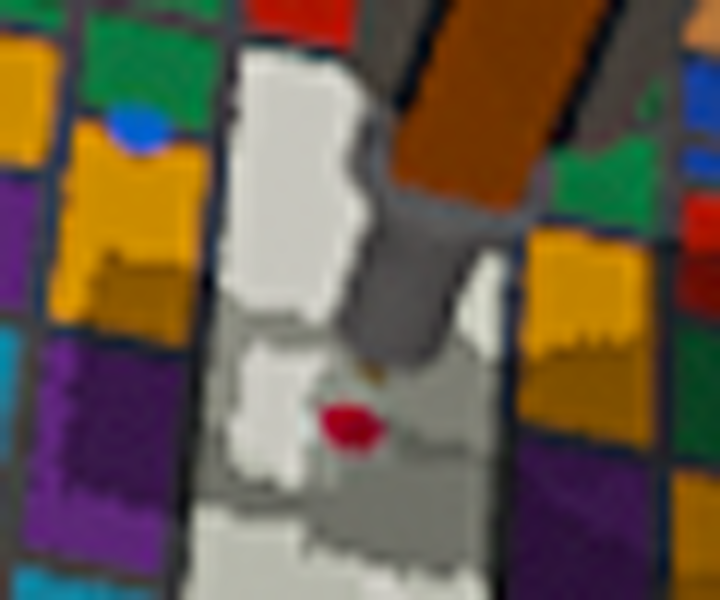

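View pics/scene7c.png

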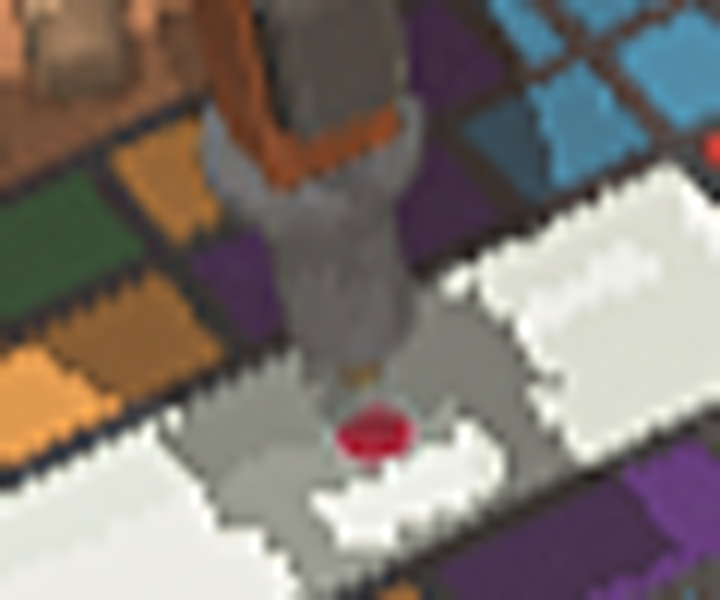

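View pics/wrist7.png

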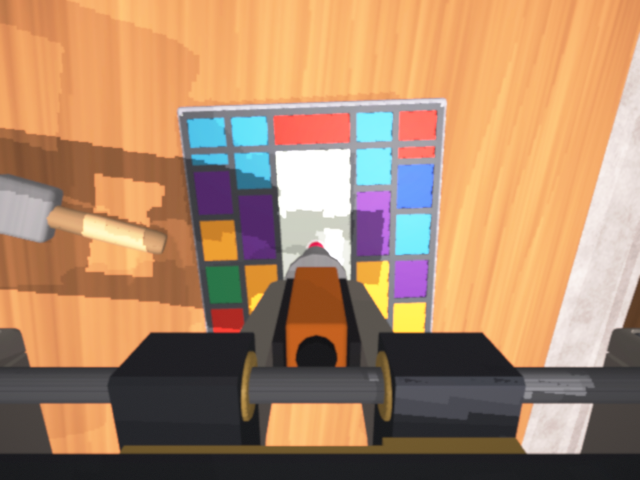

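```bash
python3 - <<'E'
from h import *
ds=grab("scene");dd=grab("side")
def tri(ps):
    A=0;b=0
    for d,(u,v) in zip((ds,dd),ps):
        o=d["Twc"][:3,3];r=d["Twc"][:3,:3]@np.array([(u-d["cx"])/d["fx"],(v-d["cy"])/d["fy"],1]);r/=np.linalg.norm(r);K=np.eye(3)-np.outer(r,r);A=A+K;b=b+K@o
    return np.linalg.solve(A,b)
s=telemetry.sense();q=s["orientation"];ap=R.from_quat([q[1],q[2],q[3],q[0]]).as_matrix()[:,0]
print(s["tool_pos"],ap)
t=tri([(319.0,261.7),(319.1,243.5)]); sp=tri([(319.7,265.8),(316.9,247.1)])
e=s["tool_pos"]+ap*.0772
print("tip",t,"spot",sp,"expected tip",e); n=np.array([-.2548,-.0355,.9663])
for a,b in((t,sp),(e,np.array([.593,-.0185,.0558]))):
    g=(a-b)@n; print("gap",g,"lateral err (tip-spot)",(a-b)-g*n)
for d in(ds,dd): print(proj(d,e),proj(d,sp))
E
```

```text
[ 0.56926616 -0.02107342  0.1450629 ] [ 0.25527936  0.03620366 -0.96618929]
tip [ 0.58833478 -0.01966262  0.06655648] spot [ 0.59248047 -0.01918034  0.05494621] expected tip [ 0.58897373 -0.0182785   0.07047308]
gap 0.012292447096209554 lateral err (tip-spot) [-1.01357473e-03 -4.58962531e-05 -2.67921169e-04]
gap 0.015196630094939424 lateral err (tip-spot) [-1.54167804e-04  7.60985123e-04 -1.14206289e-05]
(np.float64(319.28618979647405), np.float64(260.4032183773588)) (np.float64(319.6181207688166), np.float64(265.7353107567225))
(np.float64(318.24757103425253), np.float64(242.96709363351448)) (np.float64(316.8160372755807), np.float64(247.14655805568256))
```

arm_command:
  rows:
    - {"travel":[0.0012,0,-0.003],"rotation":[0,0,0],"fingers":1}
    - {"travel":[0.002,0,-0.006],"rotation":[0,0,0],"fingers":1}
    - {"travel":[0.0028,0,-0.0087],"rotation":[0,0,0],"fingers":1}
    - {"travel":[0.0028,0,-0.0087],"rotation":[0,0,0],"fingers":1}
    - {"travel":[0.0028,0,-0.0087],"rotation":[0,0,0],"fingers":1}
    - {"travel":[0.0028,0,-0.0087],"rotation":[0,0,0],"fingers":1}
    - {"travel":[0.0028,0,-0.0087],"rotation":[0,0,0],"fingers":1}

```text
clock: 15.47
tool_pos: [0.5719, -0.0211, 0.1359]
orientation: [0.792, -0.028, 0.609, 0.044]
ft_force: [0.4, -0.7, -2.2]
opening: 0.024
```

```bash
python3 st.py 8
```

```text
15.4667 [ 0.5719 -0.0211  0.1359] approach [ 0.2546  0.0362 -0.9664] f [ 0.44 -0.66 -2.24] along -2.26 [-0.086  0.12   0.042] op 0.024020605680384936
scene pred tip px 319 263
side pred tip px 317 245
```

arm_command:
  rows:
    - {"travel":[0.0003,0,-0.001],"rotation":[0,0,0],"fingers":1}
    - {"travel":[0.0005,0.0001,-0.002],"rotation":[0,0,0],"fingers":1}
    - {"travel":[0.0005,0.0001,-0.002],"rotation":[0,0,0],"fingers":1}
    - {"travel":[0.0005,0.0001,-0.002],"rotation":[0,0,0],"fingers":1}
    - {"travel":[0.0005,0.0001,-0.002],"rotation":[0,0,0],"fingers":1}

```text
clock: 16.03
tool_pos: [0.5723, -0.021, 0.1339]
orientation: [0.791, -0.028, 0.609, 0.044]
ft_force: [0.1, -0.5, -2.0]
opening: 0.0241
```

```bash
python3 st.py 9
```

```text
16.0333 [ 0.5723 -0.021   0.1339] approach [ 0.2545  0.0362 -0.9664] f [ 0.1  -0.48 -1.97] along -1.91 [-0.08   0.12   0.041] op 0.024128774472331308
scene pred tip px 319 264
side pred tip px 316 246
```

arm_command:
  rows:
    - {"travel":[0.0003,0,-0.001],"rotation":[0,0,0],"fingers":1}
    - {"travel":[0.0005,0.0001,-0.002],"rotation":[0,0,0],"fingers":1}
    - {"travel":[0.0005,0.0001,-0.002],"rotation":[0,0,0],"fingers":1}
    - {"travel":[0.0005,0.0001,-0.002],"rotation":[0,0,0],"fingers":1}
    - {"travel":[0.0005,0.0001,-0.002],"rotation":[0,0,0],"fingers":1}

```text
clock: 16.6
tool_pos: [0.5728, -0.0209, 0.1318]
orientation: [0.791, -0.028, 0.609, 0.044]
ft_force: [0.7, -0.1, -2.7]
opening: 0.0236
```

```bash
python3 st.py 10
```

```text
16.6 [ 0.5728 -0.0209  0.1318] approach [ 0.2544  0.0363 -0.9664] f [ 0.66 -0.13 -2.68] along -2.75 [-0.017  0.134  0.034] op 0.023586585099435443
scene pred tip px 320 264
side pred tip px 316 246
```

arm_command:
  rows:
    - {"travel":[0.0003,0,-0.001],"rotation":[0,0,0],"fingers":1}
    - {"travel":[0.0003,0,-0.001],"rotation":[0,0,0],"fingers":1}
    - {"travel":[0.0003,0,-0.001],"rotation":[0,0,0],"fingers":1}
    - {"travel":[0.0003,0,-0.001],"rotation":[0,0,0],"fingers":1}

```text
clock: 17.08
tool_pos: [0.5731, -0.0209, 0.1309]
orientation: [0.792, -0.028, 0.609, 0.044]
ft_force: [0.0, 0.2, -2.2]
opening: 0.0237
```

```bash
python3 st.py 11
```

```text
17.0833 [ 0.5731 -0.0209  0.1309] approach [ 0.2545  0.0362 -0.9664] f [ 0.    0.17 -2.23] along -2.17 [-0.073  0.101 -0.041] op 0.023718479509934387
scene pred tip px 320 265
side pred tip px 316 247
```

View pics/side11c.png

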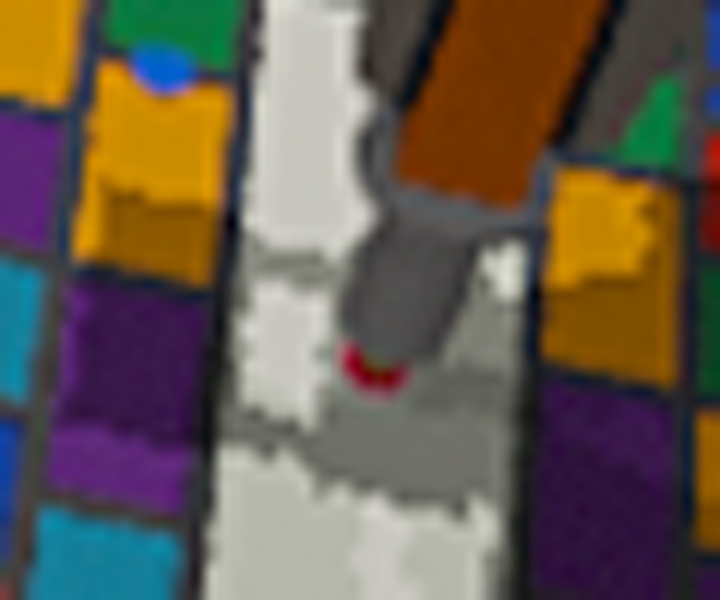

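View pics/scene11c.png

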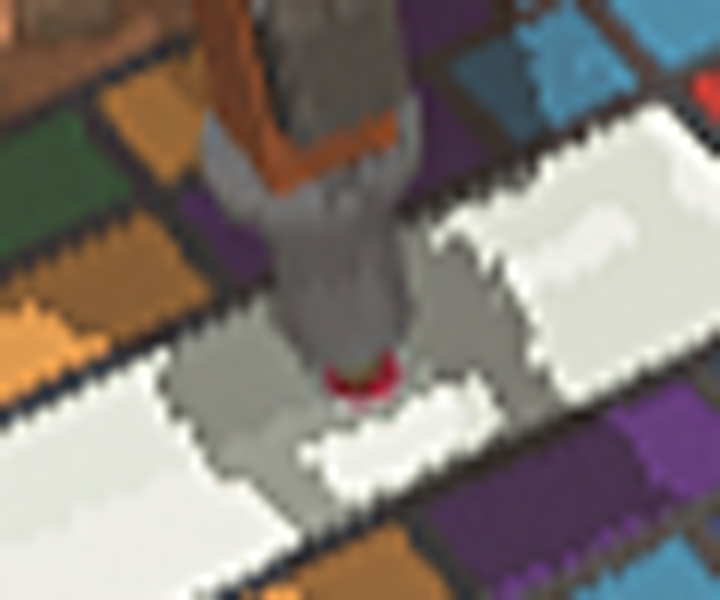

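Tip is about at the glass and centred in the dot in both views. Pressing on in small steps, reading the force along the axis.

arm_command:
  rows:
    - {"travel":[0.0003,0,-0.001],"rotation":[0,0,0],"fingers":1}
    - {"travel":[0.0005,0.0001,-0.0019],"rotation":[0,0,0],"fingers":1}
    - {"travel":[0.0008,0.0001,-0.0029],"rotation":[0,0,0],"fingers":1}
    - {"travel":[0.0008,0.0001,-0.0029],"rotation":[0,0,0],"fingers":1}
    - {"travel":[0.0008,0.0001,-0.0029],"rotation":[0,0,0],"fingers":1}
    - {"travel":[0.0008,0.0001,-0.0029],"rotation":[0,0,0],"fingers":1}

```text
clock: 17.73
tool_pos: [0.574, -0.0208, 0.128]
orientation: [0.792, -0.028, 0.609, 0.044]
ft_force: [-0.0, 0.0, -0.5]
opening: 0.0236
```

```bash
cat > ff.py <<'E'
from h import *
f=[];t=[]
for i in range(int(__import__("sys").argv[1])):
    s=telemetry.sense(); q=s["orientation"]; M=R.from_quat([q[1],q[2],q[3],q[0]]).as_matrix(); f.append(s["ft_force"]@-M[:,0]); t.append(s["tool_pos"]); imaging.get_image("side")
print(s["clock"],np.mean(f).round(2),np.round(f,2),np.mean(t,0).round(4),M[:,0].round(4),s["ft_force"],"op",s["opening"])
E
python3 ff.py 8
```

```text
18.0833 -0.12 [-0.47 -0.11  0.53 -0.57  0.24 -0.62  0.04 -0.03] [ 0.574  -0.0208  0.128 ] [ 0.2547  0.0362 -0.9663] [-0.67644502 -0.70128933 -0.23172487] op 0.02397754394865109
```

arm_command:
  rows:
    - {"travel":[0.0003,0,-0.001],"rotation":[0,0,0],"fingers":1}
    - {"travel":[0.0006,0.0001,-0.0022],"rotation":[0,0,0],"fingers":1}
    - {"travel":[0.0006,0.0001,-0.0022],"rotation":[0,0,0],"fingers":1}
    - {"travel":[0.0006,0.0001,-0.0022],"rotation":[0,0,0],"fingers":1}
    - {"travel":[0.0006,0.0001,-0.0022],"rotation":[0,0,0],"fingers":1}
    - {"travel":[0.0006,0.0001,-0.0022],"rotation":[0,0,0],"fingers":1}

```text
clock: 18.63
tool_pos: [0.5745, -0.0207, 0.1258]
orientation: [0.792, -0.028, 0.609, 0.044]
ft_force: [-0.2, -1.1, 0.6]
opening: 0.0239
```

```bash
python3 ff.py 20; python3 st.py 12; python3 nd.py s12.png
```

```text
19.5833 0.44 [ 0.71  0.65 -0.07  0.19  1.18  1.01 -0.39  0.63 -0.02  0.45  0.69 -0.18
  0.44  0.77  0.68 -0.01  1.09  0.75 -0.14  0.45] [ 0.5746 -0.0207  0.1258] [ 0.2546  0.0362 -0.9664] [-0.81899734 -0.10765391  0.24905242] op 0.02392040053502908
19.6333 [ 0.5746 -0.0207  0.1258] approach [ 0.2546  0.0362 -0.9664] f [-0.29 -0.7   0.54] along 0.62 [-0.11   0.056 -0.001] op 0.023631021879231003
scene pred tip px 320 267
side pred tip px 315 248
16 [493.01497862 358.22097437] -9.19134149223646 36.17950849642391
21 tip -10.568714537532175 31.602916970043182
line -8.774949
```

View pics/side12c.png

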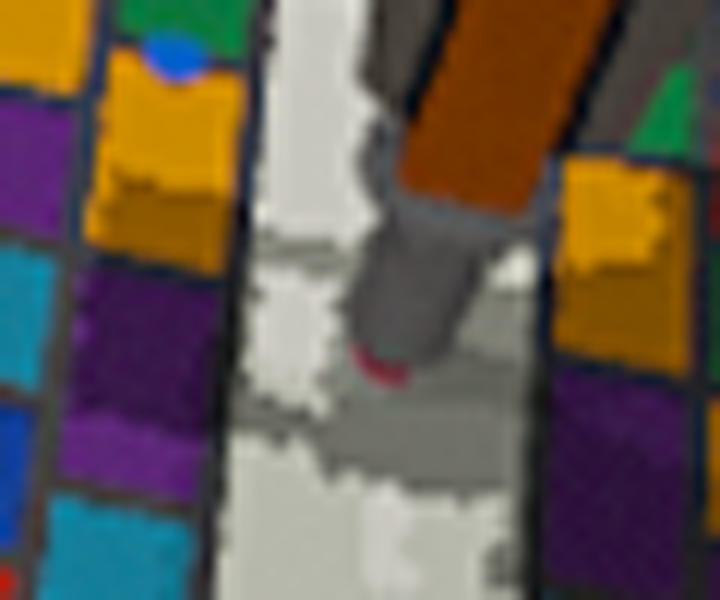

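View pics/scene12c.png

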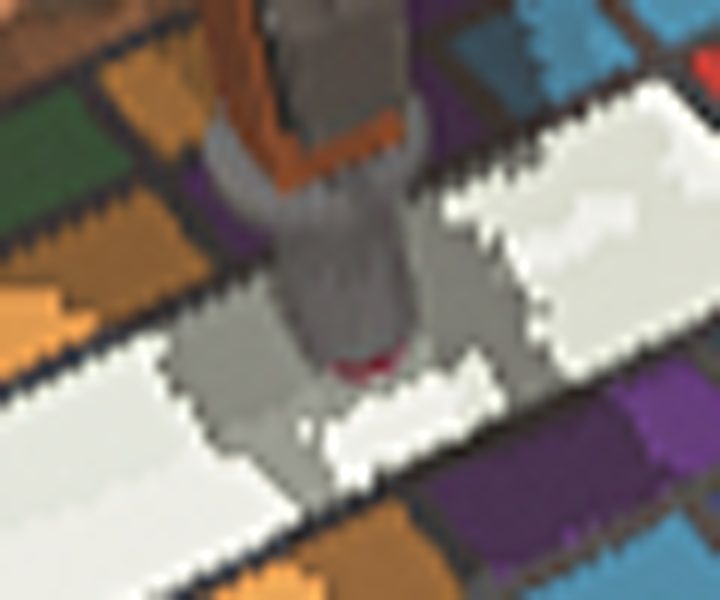

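View pics/side12.png

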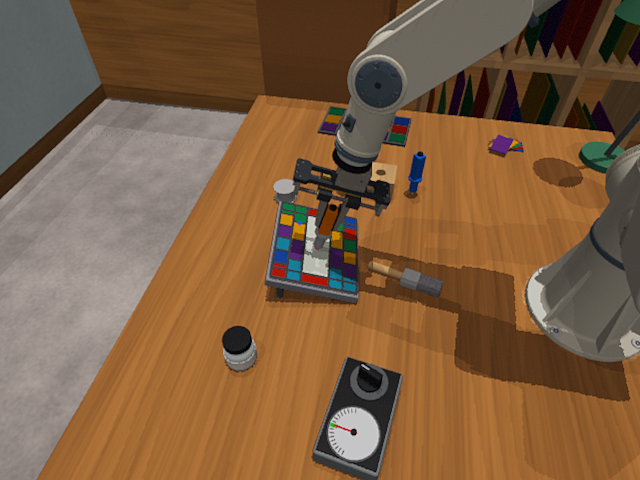

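Force rose about 2.7 N over the free reading, though that baseline is only a few noisy samples. I'll back off 8 mm for a proper baseline, then return through intermediate points.

arm_command:
  rows:
    - {"travel":[-0.0005,0,0.002],"rotation":[0,0,0],"fingers":1}
    - {"travel":[-0.001,-0.0001,0.004],"rotation":[0,0,0],"fingers":1}
    - {"travel":[-0.002,-0.0003,0.0077],"rotation":[0,0,0],"fingers":1}
    - {"travel":[-0.002,-0.0003,0.0077],"rotation":[0,0,0],"fingers":1}
    - {"travel":[-0.002,-0.0003,0.0077],"rotation":[0,0,0],"fingers":1}
    - {"travel":[-0.002,-0.0003,0.0077],"rotation":[0,0,0],"fingers":1}

```text
clock: 20.33
tool_pos: [0.5723, -0.0209, 0.1334]
orientation: [0.791, -0.028, 0.609, 0.044]
ft_force: [-1.1, -0.6, -1.6]
opening: 0.0242
```

```bash
python3 ff.py 40
```

```text
22.2833 -1.95 [-1.29 -1.1  -1.38 -2.01 -2.34 -2.44 -1.8  -2.24 -1.45 -2.17 -2.39 -2.16
 -1.77 -2.72 -2.15 -2.   -1.05 -2.21 -1.82 -1.66 -1.25 -1.83 -1.45 -2.57
 -1.5  -1.86 -2.67 -2.16 -1.73 -1.   -1.44 -2.1  -1.71 -1.99 -1.81 -1.84
 -3.08 -2.42 -2.64 -2.69] [ 0.5725 -0.021   0.1334] [ 0.2545  0.0362 -0.9664] [-0.35569118 -0.07583592 -2.88035629] op 0.023828534400924303
```

arm_command:
  rows:
    - {"travel":[0.0004,0.0001,-0.0013],"rotation":[0,0,0],"fingers":1}
    - {"travel":[0.0007,0.0001,-0.0026],"rotation":[0,0,0],"fingers":1}
    - {"travel":[0.0007,0.0001,-0.0026],"rotation":[0,0,0],"fingers":1}
    - {"travel":[0.0007,0.0001,-0.0026],"rotation":[0,0,0],"fingers":1}
    - {"travel":[0.0007,0.0001,-0.0026],"rotation":[0,0,0],"fingers":1}

```text
clock: 22.75
tool_pos: [0.5732, -0.0209, 0.1308]
orientation: [0.791, -0.028, 0.609, 0.044]
ft_force: [-0.5, 0.1, -1.9]
opening: 0.0237
```

```bash
python3 ff.py 30
```

```text
24.2 -1.99 [-1.69 -2.52 -2.63 -2.34 -1.33 -1.87 -2.45 -1.32 -2.41 -2.96 -1.86 -2.04
 -2.01 -1.3  -1.32 -1.74 -1.36 -2.1  -2.01 -2.59 -2.4  -1.49 -2.46 -2.42
 -1.56 -2.01 -1.81 -2.71 -1.72 -1.35] [ 0.5732 -0.0209  0.1309] [ 0.2545  0.0362 -0.9664] [-0.78079072 -0.82607625 -1.63412055] op 0.023617484313047783
```

arm_command:
  rows:
    - {"travel":[0.0003,0,-0.001],"rotation":[0,0,0],"fingers":1}
    - {"travel":[0.0003,0,-0.001],"rotation":[0,0,0],"fingers":1}
    - {"travel":[0.0003,0,-0.001],"rotation":[0,0,0],"fingers":1}
    - {"travel":[0.0003,0,-0.001],"rotation":[0,0,0],"fingers":1}

```text
clock: 24.58
tool_pos: [0.5736, -0.0209, 0.1299]
orientation: [0.792, -0.028, 0.609, 0.044]
ft_force: [-0.6, 0.0, -0.6]
opening: 0.0237
```

```bash
python3 ff.py 30
```

```text
26.0333 -0.64 [-0.42 -0.76 -0.82 -0.98 -1.07 -0.88 -0.46 -0.44 -0.25 -0.63 -0.68 -1.91
 -1.19 -0.28 -1.16 -0.56 -0.35 -0.9   0.09 -0.2  -1.11 -1.14 -0.24 -1.4
 -0.3  -0.56  0.32 -0.28  0.15 -0.75] [ 0.5735 -0.0209  0.1299] [ 0.2546  0.0362 -0.9664] [-0.63524059 -0.09176435 -0.94625687] op 0.023972969305505142
```

With a baseline of −1.97 N, contact starts at TCP z ≈ 0.1308. Compression is now about 1 mm (1.3 N). Four more mm brings it to half way.

arm_command:
  rows:
    - {"travel":[0.0003,0,-0.001],"rotation":[0,0,0],"fingers":1}
    - {"travel":[0.0005,0.0001,-0.002],"rotation":[0,0,0],"fingers":1}
    - {"travel":[0.0008,0.0001,-0.003],"rotation":[0,0,0],"fingers":1}
    - {"travel":[0.001,0.0001,-0.0038],"rotation":[0,0,0],"fingers":1}
    - {"travel":[0.001,0.0001,-0.0038],"rotation":[0,0,0],"fingers":1}
    - {"travel":[0.001,0.0001,-0.0038],"rotation":[0,0,0],"fingers":1}
    - {"travel":[0.001,0.0001,-0.0038],"rotation":[0,0,0],"fingers":1}
    - {"travel":[0.001,0.0001,-0.0038],"rotation":[0,0,0],"fingers":1}

```text
clock: 26.75
tool_pos: [0.5745, -0.0208, 0.1261]
orientation: [0.792, -0.028, 0.609, 0.044]
ft_force: [-0.1, 1.0, 0.0]
opening: 0.0237
```

```bash
python3 ff.py 30; python3 st.py 13; python3 - <<'E'
import cv2,numpy as np
a=cv2.imread("pics/side13c.png");b=cv2.imread("pics/scene13c.png");cv2.imwrite("pics/both13.png",cv2.resize(np.hstack([a,b]),(800,333)))
E
```

```text
28.2 0.39 [ 0.03  0.55 -0.43  0.51  0.57 -0.63  0.08  1.15  0.38  0.93  0.69 -0.12
  0.41  0.73  1.11  0.41  0.89  0.56  0.93  0.49  0.79  0.56  0.13  0.32
  0.47  0.13  0.15 -0.2   0.32 -0.3 ] [ 0.5745 -0.0208  0.1261] [ 0.2545  0.0362 -0.9664] [-0.43663027  0.8460278  -0.39401432] op 0.02404394262474571
28.25 [ 0.5746 -0.0208  0.1261] approach [ 0.2546  0.0363 -0.9664] f [-0.42 -0.18 -0.36] along -0.23 [ 0.041 -0.025  0.006] op 0.024031726573212155
scene pred tip px 320 266
side pred tip px 315 248
```

View pics/both13.png

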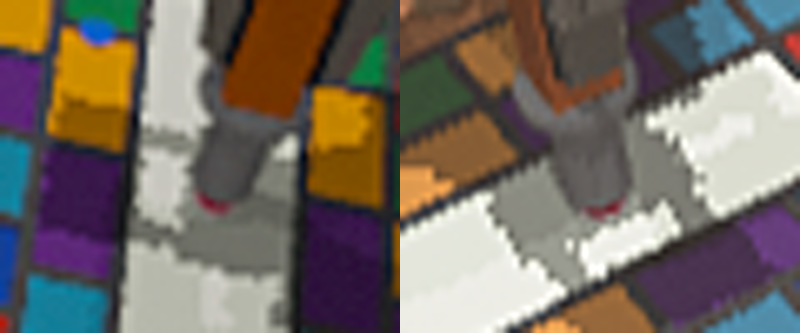

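View pics/scene13.png

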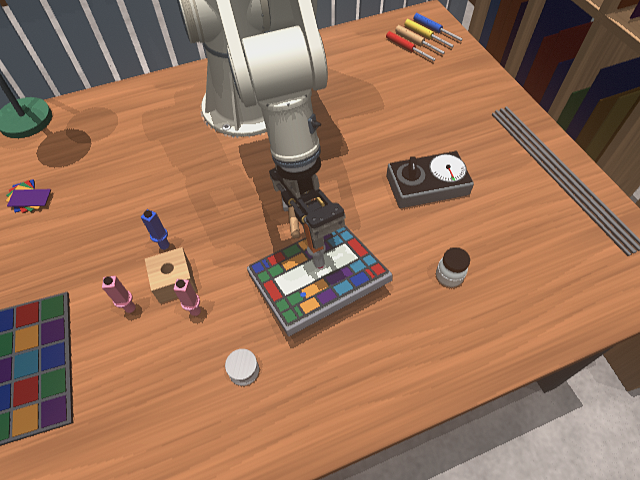

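Push is 2.36 N, i.e. about 4.9 mm in. The tip is on the dot in both views, the tool axis is square to the glass, and nothing else has moved. Handing in.

```bash
python3 -c "
from h import *
print(robot.finish_job(), telemetry.sense()['clock'])"
```

```text
the job is handed in; nothing more can be done
the job is handed in; nothing more can be done
```

The job is handed in at about 28 s on the robot's clock, with the probe still held on the magenta dot; no verdict was reported.

- **Knob:** I turned it 87° clockwise. The last close view put the needle at −9.5°, against −9.4° for the green mark. A coarser side-camera check read needle values from −8.8° to −10.6°, still within the mark's width.
- **Probe:** I took the orange one, the only one in the wooden block, gripping it at 24.0 mm. The holder is empty in the last picture, and the pink and blue look-alikes were left alone.
- **Touch:** The tool axis is within about 0.2° of the measured glass normal, and I took the probe to be in line with it. The tip is within about 1 mm of the dot's centre by triangulation.
- **Press:** The averaged push was 2.36 N, about 4.9 mm in. The distance from first contact, about 4.9 mm, agrees. Single force readings scatter by about ±0.5 N. My first baseline, from a few samples, suggested about 6 mm. I backed off, took 40 samples for a proper baseline and pressed again, so the tip touched the dot twice.
- **Bystanders:** In the last pictures the jar, spool and brush are where they started.

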